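# Put away the tape and tools at the studio bench

### The arm

A 6-joint arm with a two-finger parallel gripper is mounted at the origin on the work surface. World frame = base frame: x ahead of the robot, y to its left, z up, the work surface at z = 0. Lengths are in m, angles in rad, forces in N, time in s.
With the tool pointing down it reaches from about 0.35 to 0.775 m from the base axis. Payload 5.5 kg.
Tool frame: the origin (TCP) lies between the finger pads; the fingertips stand 19 mm ahead of it and the grasp point (between the pads) is the TCP; z points along the fingers, y is the direction in which the jaws open and shut (so a half turn about z gives the same grasp; the last joint's range is limited). The gripper opens to 85 mm and grips with 20 to 120 N. Pads are 22 mm wide; open, the fingers measure 114 mm over their backs; the gripper's body (76 mm by 85 mm) begins 54 mm behind the grasp point. The pads swing forward as they close: fully open they stand 13 mm farther back than shut.
Start: joints at [1.13, 0.313, 0.046, 1.304, 0, 1.431], TCP at [0.17, 0.549, 0.25] pointing down, gripper open.
Joint ranges: [-2.76, 2.76], [-0.86, 1.69], [-1.03, 1.26], [-2.2, 2.34], [-1.47, 1.5], [-3.14, 3.14]. Speed limits (rad/s): [2.57, 2.57, 3.14, 3.14, 3.14, 3.14].

### API

Orientations are given as a unit quaternion [w, x, y, z].
In Python, from workcell import get_state, cams, workorder gives the robot as it stands.
- The arm moves only by the tool play_rows, never from a script. Its argument "series" is text: rows parted by semicolons, each of 7 numbers parted by spaces: the opening in per cent of the stroke, from 0 (shut) to 100 (fully open), then the shift along the tool's x, y, z in cm, then the turn, a rotation vector about the tool's x, y, z in degrees. A call has 1 to 12 rows; each row shifts and turns the commanded pose from where the row before left it, along the tool's axes as they then stand; what a row does not reach is not made up. A row lasts 1/8 s, in which the tool goes at most 62.5 mm and 10.7 degrees, less where a joint would pass 70% of its speed; a pose out of reach is approached as far as the arm can. A call with a gripper value outside its range is refused whole. The fingers move at their own pace and stop on an object; "newtons" is the grip in N (left out, the last holds). Time passes only in rows, so rows that do not move let the fingers close. It gives the time, the measured TCP pose, the force and the opening at its end, in the units of the state.
- get_state(): the state, without advancing time (a new reading comes with each control period).
- cams.read_camera(name): name is "side" or "top"; returns the picture (420x560x3 uint8, red, green, blue); there is no depth.
- cams.get_calibration(name): a dict with "fx", "fy", "cx", "cy" (pixels), "rvec" (rotation vector, rad) and "tvec" (3), from world to camera coordinates, as OpenCV has them. Camera axes: x right, y down, z forward; pixel columns grow to the right and rows downward; lengths in m; the calibration is good to about 2 mm. A picture is of the moment at which its call begins. get_calibration takes no time and is no camera call.
- workorder.hand_in(): hands the job in, once; it reports no verdict.
The state is a dict: "clock": time; "joint_pos": joint angles; "qvel": joint speeds; "tau": joint torques, N m; "tcp_pos": TCP position; "orientation": TCP orientation; "wrist_force": force on the tool from outside, world axes, zero at the start; "ft_torque": the same for the moment, N m; "finger_gap": finger opening in m.
Only numpy, scipy, OpenCV 4.12 (cv2) and the standard library are available. Lean on these libraries where they do the work, as an engineer would, in place of code of your own. Each camera call takes 0.05 s, during which the arm holds its last target.

### The job

Tidy the painter's bench: lift the lid off the round tin by its knob and set it down flat on the cork mat, slide every roll of tape off the stand's spindles and lay them all flat side by side in the tin, and only when all of them are in put the lid back so that it sits fully closed. Lay the brush lengthwise and flat in the tray compartment with the yellow floor and the filling knife likewise in the one with the green floor (at any time, either way round), and leave everything else on the bench alone.

Things in the scene. Friction and masses are not known exactly. Their poses are not given: they have to be found in the camera images.
- tin: low round blue tin, fixed to the bench, open at the top: outside radius 100 mm, inside radius 95 mm, rim 50 mm above the bench, inner floor 4 mm above the bench. All the rolls fit in it lying flat side by side (not stacked: the lid would not close). Origin: centre of its underside, z up
- lid: loose blue round lid, 0.3 kg, starts closed on the tin. Origin: centre of its underside, z up. A plug (radius 90 mm, z 0 to 8) drops inside the rim with 5 mm play; a flange (radius 104, z 8 to 13) rests on the rim; upright wooden knob of 30 mm diameter on the axis, z 13 to 48. Closed, its origin is 42 mm above the bench; on the mat 4 mm
- mat: square cork mat fixed flat on the bench, 230 x 230 x 4 mm. Origin: centre of its underside, x and y along its sides
- stand: fixed tape stand: a pale wooden base 270 x 80 x 14 mm (long side along its x) with three upright steel spindles of 16 mm diameter in a row along its x, 95 mm apart, tops 80 mm above the bench. Origin: centre of its underside. Rolls rest on the base, 14 mm above the bench
- post0 (a point): foot of the spindle at stand x = -95 mm, on the base's top, 14 mm above the bench; its top is 66 mm higher
- post1 (a point): foot of the middle spindle, same heights
- post2 (a point): foot of the spindle at stand x = +95 mm, same heights
- roll_red: red roll of tape wound on a cardboard core: a ring of outside diameter 60 mm, hole diameter 26 mm, 36 mm tall, about 90 g; starts standing flat, hole vertical, over one of the stand's spindles, or is absent. Origin: centre of its underside on the hole's axis (as it starts), z up along the hole
- roll_white: white roll of tape wound on a cardboard core: a ring of outside diameter 60 mm, hole diameter 26 mm, 36 mm tall, about 90 g; starts standing flat, hole vertical, over one of the stand's spindles, or is absent. Origin: centre of its underside on the hole's axis (as it starts), z up along the hole
- roll_orange: orange roll of tape wound on a cardboard core: a ring of outside diameter 60 mm, hole diameter 26 mm, 36 mm tall, about 90 g; starts standing flat, hole vertical, over one of the stand's spindles, or is absent. Origin: centre of its underside on the hole's axis (as it starts), z up along the hole
- brush: flat paint brush lying on the bench, 190 mm long: pale wooden handle 24 mm wide and 16 mm thick (x = -105 to 15 mm), steel ferrule 46 mm wide (x = 15 to 45), black bristles, stiff (x = 45 to 85); 90 g. Origin on its underside, x along its length to the bristles, z up
- brush_grip (a point): balance point on the brush's handle, 8 mm above its underside (brush x = -10 mm); its axes are the brush's
- knife: painter's filling knife (spatula) lying on the bench, 190 mm long: red handle 24 mm wide and 18 mm thick (x = -95 to 15 mm), stiff steel blade 50 mm wide and 3 mm thick (x = 15 to 95); 100 g. Origin on its underside, x along its length to the blade, z up
- knife_grip (a point): balance point on the knife's handle, 9 mm above its underside (knife x = -5 mm); its axes are the knife's
- tray: fixed plywood tool tray, 240 x 164 x 26 mm, with one divider along its x that makes two long compartments, each 230 mm long (x) and 74 mm wide inside, floor 5 mm and wall tops 26 mm above the bench, walls 5 mm thick. Origin: centre of its underside
- yellow_slot (a point): centre of the floor of the compartment with the yellow floor (tray y = +39.5 mm); its axes are the tray's
- green_slot (a point): centre of the floor of the compartment with the green floor (tray y = -39.5 mm); its axes are the tray's
- ink: glass ink jar, black cap, 52 mm diameter, 85 mm tall; to be left alone. Origin: centre of underside
- eraser: dark rubber block 45 x 65 x 22 mm; to be left alone. Origin: centre of underside
- mug: white mug, 80 mm diameter, 90 mm tall; to be left alone. Origin: centre of underside
- turps: amber bottle, 60 mm diameter, 150 mm tall; to be left alone. Origin: centre of underside
- paintcan: can with yellow label, 90 mm diameter, 65 mm tall; to be left alone. Origin: centre of underside
- sketchblock: block of white paper 150 x 210 x 18 mm; to be left alone. Origin: centre of underside
- bowl: blue bowl, 110 mm diameter, 45 mm tall; to be left alone. Origin: centre of underside
Things that resemble listed ones, but are neither listed nor needed, are in the scene too. Leave any purple look-alike of the knife alone. What is shaped like the lid but turquoise is not meant.

How it is judged:
On the way, in this order (a step that is already met when the one before it is completed fails the run):
1. the lid lies flat on the cork mat, released (x of lid in the frame of mat between -0.055 and 0.055 m and y of lid in the frame of mat between -0.055 and 0.055 m and height (world z) of lid below 0.012 m and angle between lid's own z axis and vertical below 0.1 rad and linear speed of lid below 0.03 m/s and contact force between the fingers and lid below 0.2 N), for 0.2 s.
2. all the rolls present lie flat in the open tin, released (horizontal distance between each of roll_red, roll_white, roll_orange and tin below 0.07 m and z of each of roll_red, roll_white, roll_orange in the frame of tin below 0.046 m and (angle between roll_red's own z axis and vertical below 0.15 rad or angle between roll_red's own z axis and vertical above 2.99 rad) and linear speed of each of roll_red, roll_white, roll_orange below 0.03 m/s and contact force between the fingers and roll_red below 0.2 N and (angle between roll_white's own z axis and vertical below 0.15 rad or angle between roll_white's own z axis and vertical above 2.99 rad) and contact force between the fingers and roll_white below 0.2 N and (angle between roll_orange's own z axis and vertical below 0.15 rad or angle between roll_orange's own z axis and vertical above 2.99 rad) and contact force between the fingers and roll_orange below 0.2 N), for 0.2 s.
At the end, for the whole second after the job is handed in: All rolls present lie flat in the tin (0.15 rad, within 70 mm of its centre); lid closed on it (10 mm, 0.05 rad); brush flat in the yellow, knife in the green compartment, lengthwise (0.3 rad), origin within 35 mm along and 27 mm across of its centre; all released, at rest (all of step 2 and horizontal distance between lid and tin below 0.01 m and z of lid in the frame of tin between 0.037 and 0.046 m and angle between lid's own z axis and vertical below 0.05 rad and linear speed of each of lid, brush, knife below 0.03 m/s and contact force between the fingers and lid below 0.2 N and x of brush in the frame of yellow_slot between -0.035 and 0.035 m and y of brush in the frame of yellow_slot between -0.027 and 0.027 m and angle between the x axis of each of brush, knife and the x axis of tray, either way round below 0.3 rad and angle between brush's own x axis and vertical between 1.47 and 1.67 rad and z of brush in the frame of yellow_slot below 0.022 m and contact force between the fingers and brush below 0.2 N and x of knife in the frame of green_slot between -0.035 and 0.035 m and y of knife in the frame of green_slot between -0.027 and 0.027 m and angle between knife's own x axis and vertical between 1.47 and 1.67 rad and z of knife in the frame of green_slot below 0.022 m and contact force between the fingers and knife below 0.2 N); the robot touches nothing.
It fails at once if one of the other things on the bench (ink jar, rubber block, mug, bottle, can, paper block, bowl) is moved by more than 40 mm (distance of any of ink, eraser, mug, turps, paintcan, sketchblock, bowl from where it was at the start of the episode above 0.04 m).
Of roll_red, roll_white, roll_orange only 2 to 3 are there at a start; the rules pass over those that are not, and their reading is None.
At some moment in a run one of brush, knife may be knocked a few centimetres aside while the robot is not near it.
Once in a run the grip may slacken for a moment while it holds something.
It also fails if it takes over 200 s, if anything falls off the work surface, if the arm or the gripper's body presses on something with over 40 N, if the wrist force passes 120 N, or if a joint passes its speed limit or range.

## Working session

There is one attempt and no reset: what is moved stays moved. The work goes in short steps, Python scripts to look and compute and a tool call to move; the robot and the scene stay as the last step left them, time stands still between calls to the robot, and variables do not carry over. Pictures are saved under pics/ and viewed, and the job is handed in when it is done.

Besides the shell and the picture viewer there is one more tool, called as name(argument=value, ...) on one line, values as JSON. play_rows: Moves the arm, as the interface text tells. Its arguments: {"type":"object","properties":{"series":{"type":"string"},"newtons":{"type":"number"}},"required":["series"]}

```bash
ls; mkdir -p pics
python3 - <<'E'
from workcell import get_state, cams
import cv2
s=get_state()
print(s)
for n in ("top","side"):
    im=cams.read_camera(n); cv2.imwrite(f"pics/{n}0.png",cv2.cvtColor(im,cv2.COLOR_RGB2BGR))
    print(n,cams.get_calibration(n))
E
```

```text
pics
{'clock': 0.0, 'joint_pos': array([1.13038813e+00, 3.14022928e-01, 4.49778249e-02, 1.30357910e+00,
       2.50377304e-06, 1.43119158e+00]), 'qvel': array([ 0.0003971 , -0.00130803,  0.00042976,  0.00232367, -0.00108313,
       -0.00039208]), 'tau': array([ 6.91635455e-05, -4.80625069e+01,  2.98533171e+01,  1.93502696e-02,
       -3.18947923e-04, -1.10824698e-05]), 'tcp_pos': array([0.17017505, 0.54875078, 0.24939554]), 'orientation': array([-2.62547688e-04,  1.49835273e-01,  9.88710552e-01, -8.75415155e-04]), 'wrist_force': array([ 0.72908619, -0.07337606,  0.44589279]), 'ft_torque': array([-0.06346723, -0.00347405, -0.04449163]), 'finger_gap': 0.08529342692353097}
top {'fx': 386.46135978820786, 'fy': 386.46135978820786, 'cx': 278.1266648742818, 'cy': 209.8973908140823, 'rvec': array([ 2.15270275, -2.18238369,  0.08108333]), 'tvec': array([0.01226589, 0.47745274, 1.3780424 ])}
side {'fx': 389.5055873678774, 'fy': 389.5055873678774, 'cx': 285.46469629339805, 'cy': 212.2975518507913, 'rvec': array([ 2.17331622, -0.88568035,  0.40606286]), 'tvec': array([-0.34218905,  0.27049246,  1.25012177])}
```

View pics/top0.png

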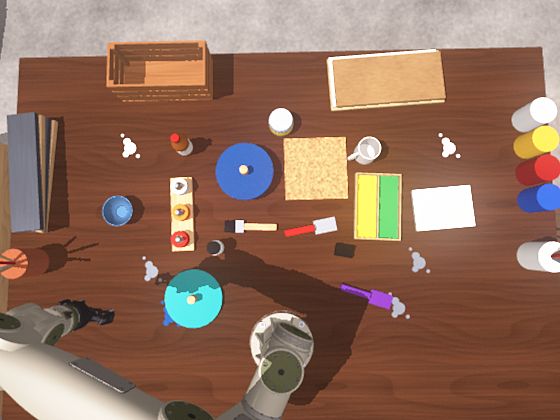

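View pics/side0.png

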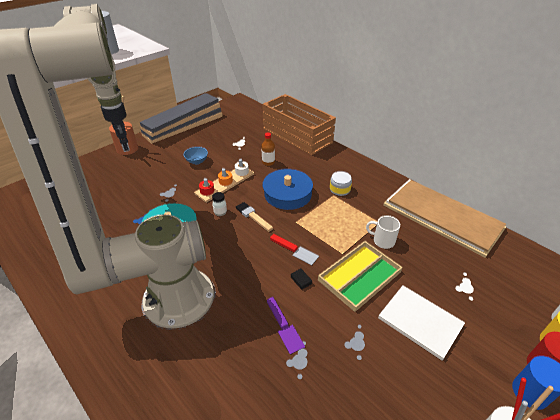

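The top view shows the blue tin and lid at (245,170), the mat at (316,168), the stand at (181,213) with white, orange and red rolls, the brush at (250,227), the knife at (310,227) and the tray at (378,206). I'll refine these with zooms.

```bash
cat > h.py <<'E'
import numpy as np, cv2
from workcell import get_state, cams
def P(name):
    c=cams.get_calibration(name); K=np.array([[c['fx'],0,c['cx']],[0,c['fy'],c['cy']],[0,0,1.]])
    R=cv2.Rodrigues(c['rvec'])[0]; return K,R,np.array(c['tvec'])
def w(name,u,v,z):
    K,R,t=P(name); d=R.T@np.linalg.solve(K,[u,v,1.]); C=-R.T@t
    return C+d*(z-C[2])/d[2]
def px(name,p):
    K,R,t=P(name); q=K@(R@np.array(p)+t); return q[:2]/q[2]
def shot(name,tag,crop=None,k=4):
    im=cams.read_camera(name); b=cv2.cvtColor(im,cv2.COLOR_RGB2BGR)
    np.save(f"pics/{tag}.npy",im)
    if crop:
        x0,y0,x1,y1=crop; b=cv2.resize(b[y0:y1,x0:x1],None,fx=k,fy=k,interpolation=cv2.INTER_CUBIC)
    cv2.imwrite(f"pics/{tag}.png",b); return im
def blob(im,cond,box):
    x0,y0,x1,y1=box; hsv=cv2.cvtColor(im,cv2.COLOR_RGB2HSV).astype(int)
    m=cond(hsv[...,0],hsv[...,1],hsv[...,2]).astype(np.uint8); k=np.zeros_like(m); k[y0:y1,x0:x1]=1; m*=k
    n,l,st,ce=cv2.connectedComponentsWithStats(m)
    i=1+np.argmax(st[1:,4]); ys,xs=np.where(l==i); return xs,ys
E
python3 - <<'E'
from h import *
shot("top","za",(160,130,350,270),4)
shot("top","zb",(330,150,420,260),5)
for n in("top","side"):
    K,R,t=P(n); print(n,-R.T@t)
E
```

```text
top [ 0.35096402 -0.015372    1.41552125]
side [-0.28572362 -0.75795691  1.04734297]
```

View pics/za.png

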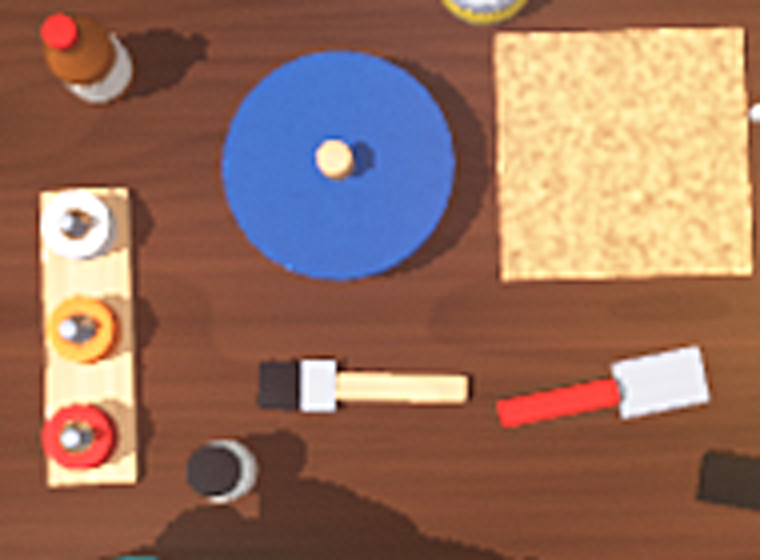

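View pics/zb.png

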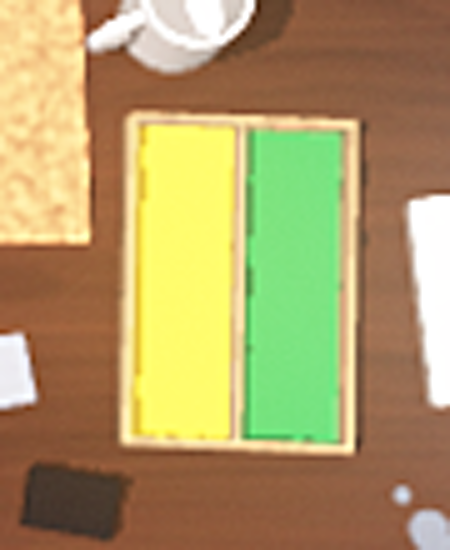

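Run:
```python
from h import *
im=np.load("pics/za.npy"); im2=np.load("pics/zb.npy")
A=lambda x,y,z:w("top",160+(x+.5)/4-.5,130+(y+.5)/4-.5,z)
B=lambda x,y,z:w("top",330+(x+.5)/5-.5,150+(y+.5)/5-.5,z)
def rect(cs,n):
    cs=np.array(cs)[:,:2]; print(n,"c",cs.mean(0).round(4),"sides",[np.linalg.norm(cs[i]-cs[(i+1)%4]).round(4) for i in range(4)],"ang",[np.degrees(np.arctan2(*(cs[(i+1)%4]-cs[i])[::-1])).round(1) for i in range(4)])
rect([A(*p,.004) for p in[(494,34),(743,28),(752,273),(502,281)]],"mat")
rect([A(*p,.014) for p in[(40,190),(129,187),(137,483),(49,487)]],"stand")
rect([B(*p,.026) for p in[(127,112),(360,121),(355,454),(120,446)]],"tray")
rect([A(*p,.016) for p in[(336,373),(467,375),(467,401),(336,400)]],"brush handle")
rect([A(*p,.012) for p in[(301,360),(336,359),(335,412),(301,411)]],"ferrule")
rect([A(*p,.018) for p in[(497,403),(618,379),(623,404),(502,427)]],"knife handle")
rect([A(*p,.003) for p in[(612,363),(700,347),(710,400),(622,418)]],"blade")
xs,ys=blob(im,lambda h,s,v:(h>105)&(h<125)&(s>150)&(v>120),(205,130,290,210))
c,r=cv2.minEnclosingCircle(np.stack([xs,ys],1).astype(np.float32)); print("lid px",c,r)
print(w("top",*c,.055), w("top",c[0]+r,c[1],.055)-w("top",*c,.055))
print("knob",A(334,158,.09))
print("red",A(80,437,.05),"or",A(82,329,.05),"wh",A(77,224,.05))
print("spindles",A(75,437,.08),A(77,327,.08),A(75,222,.08))
```

```text
mat c [ 0.6331 -0.1334] sides [np.float64(0.2317), np.float64(0.2296), np.float64(0.2293), np.float64(0.2319)] ang [np.float64(-89.6), np.float64(-179.6), np.float64(91.0), np.float64(1.0)]
stand c [0.4702 0.358 ] sides [np.float64(0.0823), np.float64(0.2715), np.float64(0.08), np.float64(0.2727)] ang [np.float64(-89.0), np.float64(-178.1), np.float64(91.9), np.float64(2.4)]
tray c [ 0.4861 -0.3528] sides [np.float64(0.1683), np.float64(0.2407), np.float64(0.1671), np.float64(0.2421)] ang [np.float64(-93.2), np.float64(176.8), np.float64(87.3), np.float64(-2.9)]
brush handle c [0.4188 0.0724] sides [np.float64(0.119), np.float64(0.0236), np.float64(0.1188), np.float64(0.0245)] ang [np.float64(-91.7), np.float64(179.3), np.float64(88.8), np.float64(-0.3)]
ferrule c [0.4217 0.1484] sides [np.float64(0.032), np.float64(0.0482), np.float64(0.031), np.float64(0.0464)] ang [np.float64(-89.2), np.float64(178.6), np.float64(87.5), np.float64(-0.2)]
knife handle c [ 0.4023 -0.0709] sides [np.float64(0.1114), np.float64(0.023), np.float64(0.1111), np.float64(0.0221)] ang [np.float64(-79.6), np.float64(-169.9), np.float64(100.0), np.float64(11.0)]
blade c [ 0.421  -0.1639] sides [np.float64(0.0818), np.float64(0.0492), np.float64(0.0819), np.float64(0.0509)] ang [np.float64(-80.5), np.float64(-170.8), np.float64(100.8), np.float64(9.1)]
lid px (244.04946899414062, 170.8909454345703) 28.318140029907227
[0.61624483 0.12517803 0.055     ] [-0.00163055 -0.1012121   0.        ]
knob [0.61570537 0.12475579 0.09      ]
red [0.37707079 0.35524782 0.05      ] or [0.47297098 0.35443252 0.05      ] wh [0.56747578 0.35987789 0.05      ]
spindles [0.37655463 0.35145054 0.08      ] [0.47210197 0.35069867 0.08      ] [0.56451687 0.35341232 0.08      ]
```

Run:
```python
from h import *
shot("side","sa",(180,130,350,270),4)
```

```text
(no output)
```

View pics/sa.png

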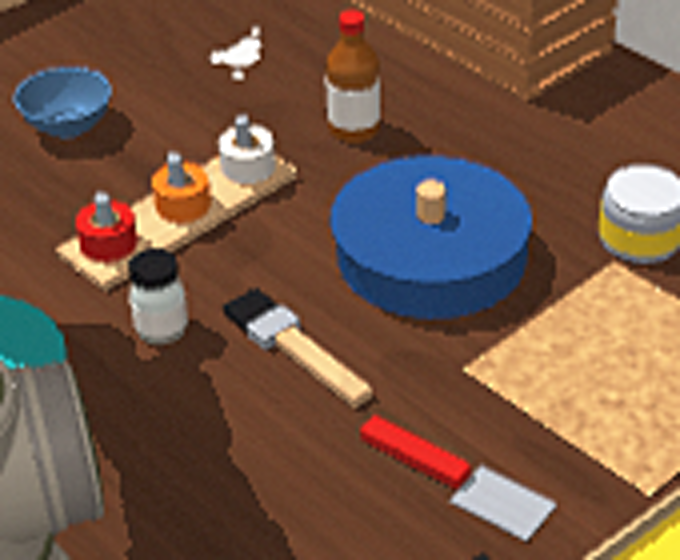

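```bash
cat >> h.py <<'E'
from scipy.spatial.transform import Rotation as Ro
def tri(pt,ps):
    M=[P("top"),P("side")]; Ps=[K@np.c_[R,t] for K,R,t in M]
    X=cv2.triangulatePoints(Ps[0],Ps[1],np.array(pt,float).reshape(2,1),np.array(ps,float).reshape(2,1)); return (X[:3]/X[3]).ravel()
def go(x,y,z,yaw=None):
    """yaw: world angle (deg) of jaw axis (tool y), mod 180. prints tool-z turn first, then shift in turned frame"""
    s=get_state(); q=s['orientation']; R=Ro.from_quat([q[1],q[2],q[3],q[0]]); M=R.as_matrix()
    cur=np.degrees(np.arctan2(M[1,1],M[0,1])); 
    d=0 if yaw is None else (yaw-cur+90)%180-90
    # desired: exactly down at desired yaw
    a=np.radians(cur+d); T=np.array([[np.sin(a),np.cos(a),0],[-np.cos(a),np.sin(a),0],[0,0,-1]])
    T[:,0]=np.cross(T[:,1],T[:,2])
    rv=np.degrees(Ro.from_matrix(M.T@T).as_rotvec())
    sh=T.T@(np.array([x,y,z])-s['tcp_pos'])*100
    print("t",round(s['clock'],2),"tcp",s['tcp_pos'].round(4),"yaw",cur.round(1),"gap",round(s['finger_gap'],4),"F",s['wrist_force'].round(1),"q6",s['joint_pos'][5].round(2))
    print("  turn",rv.round(1)," shift(after turn) cm",sh.round(2)); return sh
E
python3 - <<'E'
from h import *
S=lambda x,y:(180+(x+.5)/4-.5,130+(y+.5)/4-.5)
A=lambda x,y:(160+(x+.5)/4-.5,130+(y+.5)/4-.5)
print("knob",tri(A(334,158),S(430,184)))
for n,a,b in(("r",(75,437),(101,196)),("o",(77,327),(174,156)),("w",(75,222),(241,119))): print(n,tri(A(*a),S(*b)))
print("ink",w("top",*A(220,470),.085))
go(0.616,0.125,0.20,90)
E
```

```text
knob [0.61371111 0.12486786 0.0958432 ]
r [0.37424156 0.35290029 0.08105209]
o [0.46845326 0.35221945 0.08383137]
w [0.56052954 0.35449314 0.08521694]
ink [0.34652341 0.22467243 0.085     ]
t 0.25 tcp [0.1703 0.549  0.2499] yaw 72.8 gap 0.0856 F [-0.6  0.4 -0.2] q6 1.43
  turn [ -0.   -0.  -17.2]  shift(after turn) cm [-44.57 -42.4    4.99]
```

play_rows(series="70 0 0 0 0 0 -8.6; 70 0 0 0 0 0 -8.6; 70 -4.4 -4.2 0.4 0 0 0; 70 -4.4 -4.2 0.4 0 0 0; 70 -4.4 -4.2 0.4 0 0 0; 70 -4.4 -4.2 0.4 0 0 0; 70 -4.4 -4.2 0.4 0 0 0; 70 -4.4 -4.2 0.4 0 0 0; 70 -4.4 -4.2 0.4 0 0 0; 70 -4.4 -4.2 0.4 0 0 0; 70 -4.4 -4.2 0.4 0 0 0; 70 -4.4 -4.2 0.4 0 0 0", newtons=60)

```text
clock: 1.75
tcp_pos: [0.6114, 0.1274, 0.2101]
orientation: [0.0, 0.0, 1.0, 0.0]
wrist_force: [0.7, 0.8, 0.4]
finger_gap: 0.0598
```

Run:
```python
from h import *
go(0.615,0.125,0.078,90)
```

```text
t 1.75 tcp [0.6114 0.1274 0.2101] yaw 90.0 gap 0.0598 F [0.7 0.8 0.4] q6 0.08
  turn [ 0.  0. -0.]  shift(after turn) cm [-0.36 -0.24 13.21]
```

play_rows(series="70 -0.3 -0.2 0 0 0 0; 70 0 0 4 0 0 0; 70 0 0 4 0 0 0; 70 0 0 3 0 0 0; 70 0 0 2.2 0 0 0; 70 0 0 0 0 0 0; 40 0 0 0 0 0 0; 20 0 0 0 0 0 0; 0 0 0 0 0 0 0; 0 0 0 0 0 0 0; 0 0 0 0 0 0 0", newtons=70)

```text
clock: 3.12
tcp_pos: [0.6141, 0.1269, 0.0803]
orientation: [0.001, 0.0, 1.0, -0.0]
wrist_force: [-1.7, -0.7, 6.4]
finger_gap: 0.0284
```

Run:
```python
from h import *
go(0.633,-0.133,0.12,90)
shot("side","s1",(180,130,350,270),4)
```

```text
t 3.12 tcp [0.6141 0.1269 0.0803] yaw 90.0 gap 0.0284 F [-1.7 -0.7  6.4] q6 0.08
  turn [-0.   0.2 -0. ]  shift(after turn) cm [ -1.89 -25.99  -3.97]
```

View pics/s1.png

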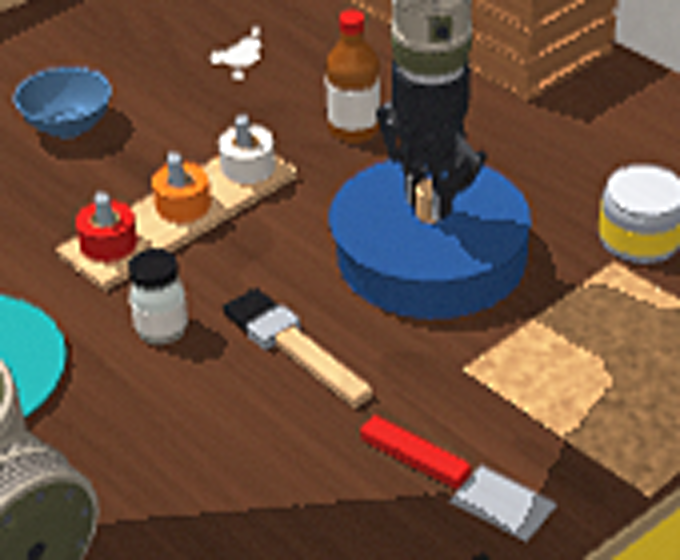

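play_rows(series="0 0 0 -1 0 0 0; 0 0 0 -1.5 0 0 0; 0 0 0 -2 0 0 0; 0 0 0 -1.5 0 0 0; 0 0 0 0 0 0 0; 0 -0.2 -2.6 0 0 0 0; 0 -0.2 -2.6 0 0 0 0")

```text
clock: 4.05
tcp_pos: [0.6165, 0.0748, 0.1374]
orientation: [-0.001, -0.0, 1.0, 0.0]
wrist_force: [-0.5, -0.5, -2.3]
finger_gap: 0.0282
```

Run:
```python
from h import *
go(0.633,-0.133,0.12,90)
shot("side","s2",(180,100,350,240),4)
```

```text
t 4.05 tcp [0.6165 0.0748 0.1374] yaw 90.0 gap 0.0282 F [-0.5 -0.5 -2.3] q6 -0.01
  turn [ 0.  -0.1  0. ]  shift(after turn) cm [ -1.65 -20.78   1.74]
```

View pics/s2.png

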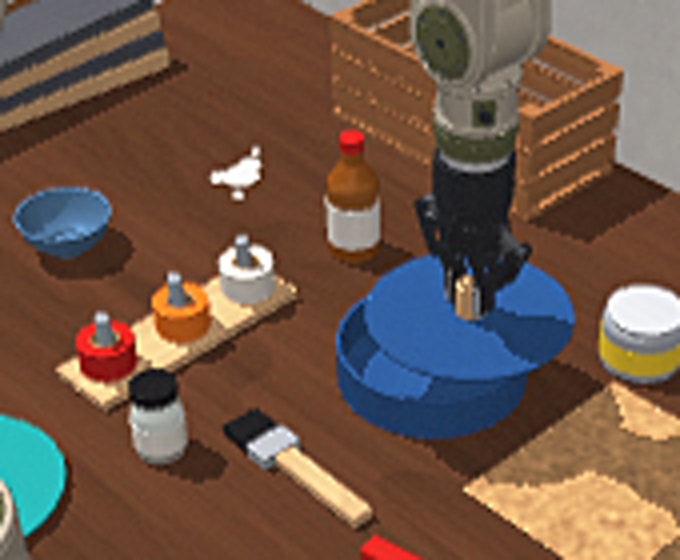

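The lid is held level above the tin. Moving it to the mat.

play_rows(series="0 -0.2 -3.0 0 0 0 0; 0 -0.2 -3.0 0 0 0 0; 0 -0.2 -3.0 0 0 0 0; 0 -0.2 -3.0 0 0 0 0; 0 -0.2 -3.0 0 0 0 0; 0 -0.3 -3.0 0 0 0 0; 0 -0.3 -2.8 0 0 0 0; 0 0 0 2.5 0 0 0; 0 0 0 2.5 0 0 0; 0 0 0 2 0 0 0; 0 0 0 1.3 0 0 0; 0 0 0 0 0 0 0")

```text
clock: 5.6
tcp_pos: [0.6319, -0.1326, 0.0538]
orientation: [-0.001, 0.0, 1.0, 0.001]
wrist_force: [-0.1, -0.8, -4.8]
finger_gap: 0.028
```

Run:
```python
from h import *
go(0.633,-0.133,0.042,90)
```

```text
t 5.6 tcp [ 0.6319 -0.1326  0.0538] yaw 90.0 gap 0.028 F [-0.1 -0.8 -4.8] q6 -0.33
  turn [ 0.1 -0.2 -0. ]  shift(after turn) cm [-0.11 -0.04  1.18]
```

play_rows(series="0 0 0 0.8 0 0 0; 0 0 0 0.3 0 0 0; 0 0 0 0 0 0 0; 15 0 0 0 0 0 0; 40 0 0 0 0 0 0; 75 0 0 0 0 0 0; 75 0 0 0 0 0 0; 75 0 0 -2 0 0 0; 75 0 0 -5 0 0 0; 75 0 0 -5 0 0 0; 75 0 0 -5 0 0 0; 75 0 0 0 0 0 0")

```text
clock: 7.1
tcp_pos: [0.6356, -0.1339, 0.2201]
orientation: [0.005, 0.0, 1.0, -0.002]
wrist_force: [0.4, 0.1, 0.1]
finger_gap: 0.0643
```

Run:
```python
from h import *
go(0.377,0.355,0.25,90)
shot("top","t3",(160,120,420,270),3)
shot("side","s3",(200,120,400,270),4)
```

```text
t 7.1 tcp [ 0.6356 -0.1339  0.2201] yaw 90.0 gap 0.0643 F [0.4 0.1 0.1] q6 -0.33
  turn [-0.2  0.5 -0. ]  shift(after turn) cm [25.86 48.89 -2.99]
```

View pics/t3.png

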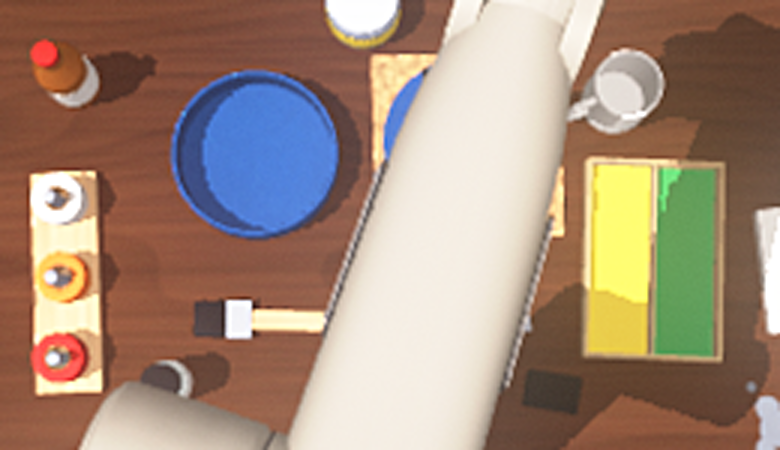

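View pics/s3.png

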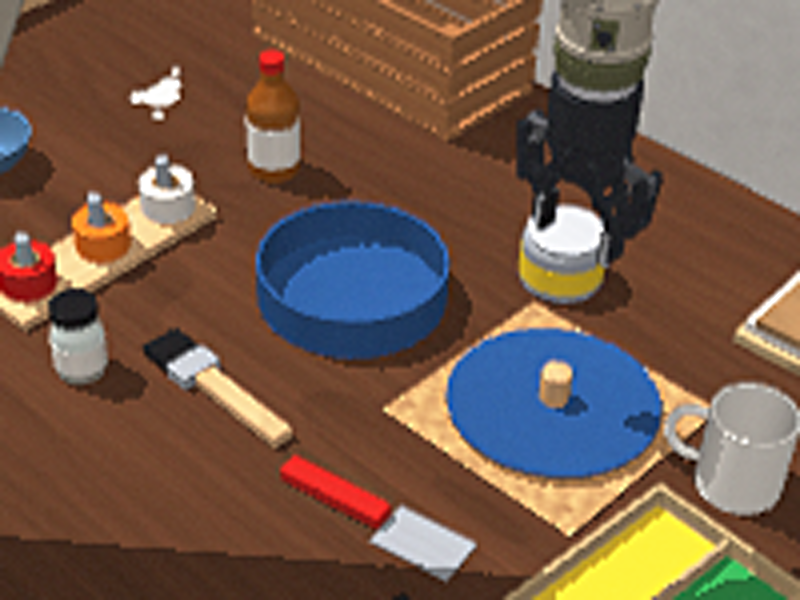

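The lid lies flat and centred on the mat. The tin rim is at (255,154) in the top crop, and all three rolls are still on the stand.

Run:
```python
from h import *
print("tin",w("top",160+256/3-.5,120+154.5/3-.5,.05), w("top",160+340/3-.5,120+154.5/3-.5,.05)[1]-w("top",160+172.5/3-.5,120+154.5/3-.5,.05)[1])
im=np.load("pics/t3.npy")
xs,ys=blob(im,lambda h,s,v:(h>105)&(h<125)&(s>150),(205,130,280,210))
c,r=cv2.minEnclosingCircle(np.stack([xs,ys],1).astype(np.float32)); print(c,r,w("top",*c,.05))
(cx,cy),ax,an=cv2.fitEllipse(max(cv2.findContours((lambda m:(m.__setitem__((ys,xs),255),m)[1])(np.zeros(im.shape[:2],np.uint8)),0,2)[0],key=len)); print(cx,cy,ax,w("top",cx,cy,.05))
```

```text
tin [0.61677808 0.12288138 0.05      ] -0.20051094290569577
(244.5791778564453, 170.93482971191406) 27.440860748291016 [0.61702962 0.12379292 0.05      ]
245.5644073486328 170.7925567626953 (51.11771011352539, 52.29446029663086) [0.61748968 0.12025196 0.05      ]
```

play_rows(series="100 2.6 4.9 -0.3 0 0 0; 100 2.6 4.9 -0.3 0 0 0; 100 2.6 4.9 -0.3 0 0 0; 100 2.6 4.9 -0.3 0 0 0; 100 2.6 4.9 -0.3 0 0 0; 100 2.6 4.9 -0.3 0 0 0; 100 2.6 4.9 -0.3 0 0 0; 100 2.6 4.9 -0.3 0 0 0; 100 2.6 4.9 -0.3 0 0 0; 100 2.5 4.8 -0.3 0 0 0; 100 0 0 0 0 0 0")

```text
clock: 8.57
tcp_pos: [0.3716, 0.3583, 0.2426]
orientation: [-0.001, -0.003, 1.0, -0.001]
wrist_force: [-0.2, -1.0, -1.0]
finger_gap: 0.0853
```

Run:
```python
from h import *
go(0.377,0.354,0.042,90)
```

```text
t 8.57 tcp [0.3716 0.3583 0.2426] yaw 90.3 gap 0.0853 F [-0.2 -1.  -1. ] q6 0.61
  turn [-0.1 -0.2  0.3]  shift(after turn) cm [-0.54 -0.43 20.06]
```

play_rows(series="100 -0.5 -0.4 0 0 0 0; 100 0 0 5 0 0 0; 100 0 0 5 0 0 0; 100 0 0 4 0 0 0; 100 0 0 3 0 0 0; 100 0 0 2.5 0 0 0; 100 0 0 0.5 0 0 0; 100 0 0 0 0 0 0; 60 0 0 0 0 0 0; 40 0 0 0 0 0 0; 40 0 0 0 0 0 0; 40 0 0 0 0 0 0", newtons=35)

```text
clock: 10.07
tcp_pos: [0.3805, 0.3529, 0.0461]
orientation: [0.002, 0.0, 1.0, 0.001]
wrist_force: [0.1, -0.8, 5.5]
finger_gap: 0.0585
```

Run:
```python
from h import *
go(0.377,0.354,0.13,90)
shot("side","s4",(150,100,350,250),4)
```

```text
t 10.07 tcp [0.3805 0.3529 0.0461] yaw 90.0 gap 0.0585 F [ 0.1 -0.8  5.5] q6 0.59
  turn [ 0.1  0.2 -0. ]  shift(after turn) cm [ 0.35  0.11 -8.39]
```

View pics/s4.png

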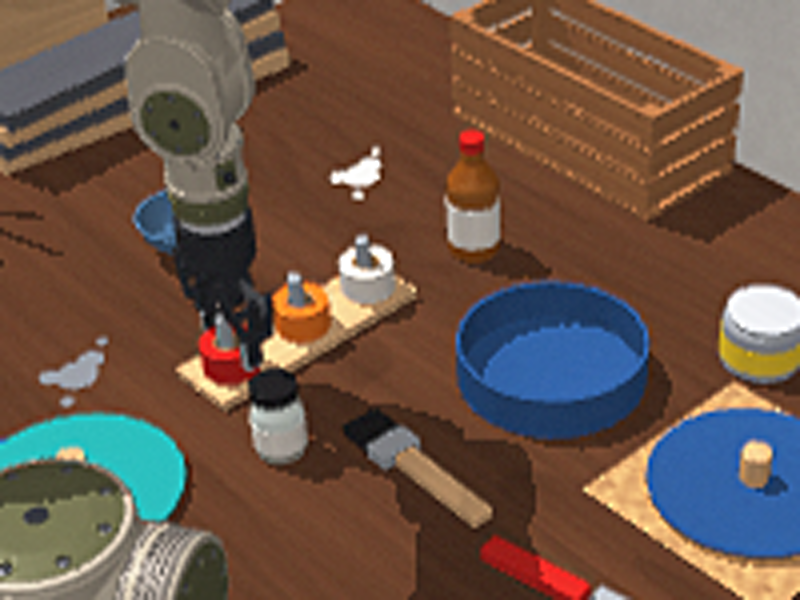

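play_rows(series="40 0 0 -1 0 0 0; 40 0 0 -2 0 0 0; 40 0 0 -3 0 0 0; 40 0 0 -3 0 0 0; 40 0 0 -1 0 0 0; 40 0 0 0 0 0 0")

```text
clock: 10.88
tcp_pos: [0.3796, 0.3524, 0.1449]
orientation: [0.001, 0.0, 1.0, 0.0]
wrist_force: [0.6, 0.0, 0.2]
finger_gap: 0.0585
```

Run:
```python
from h import *
go(0.571,0.123,0.12,90)
shot("side","s5",(150,100,350,250),4)
```

```text
t 10.88 tcp [0.3796 0.3524 0.1449] yaw 90.0 gap 0.0585 F [0.6 0.  0.2] q6 0.59
  turn [ 0.1  0.1 -0. ]  shift(after turn) cm [-19.14 -22.94   2.49]
```

View pics/s5.png

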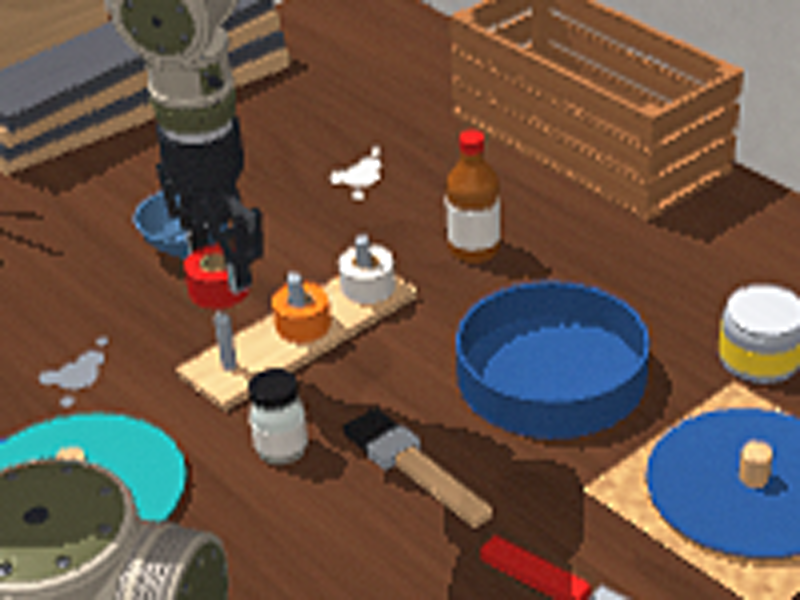

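The red roll hangs level and clear of its spindle. Carrying it to the tin.

play_rows(series="40 -2.4 -2.9 0 0 0 0; 40 -2.4 -2.9 0 0 0 0; 40 -2.4 -2.9 0 0 0 0; 40 -2.4 -2.9 0 0 0 0; 40 -2.4 -2.9 0 0 0 0; 40 -2.4 -2.9 0 0 0 0; 40 -2.4 -2.8 0 0 0 0; 40 -2.3 -2.7 0 0 0 0; 40 0 0 2 0 0 0; 40 0 0 2 0 0 0; 40 0 0 2 0 0 0; 40 0 0 0 0 0 0")

```text
clock: 12.42
tcp_pos: [0.5676, 0.1227, 0.0811]
orientation: [-0.003, 0.0, 1.0, -0.0]
wrist_force: [0.9, -0.6, -0.6]
finger_gap: 0.0583
```

Run:
```python
from h import *
go(0.571,0.123,0.037,90)
shot("side","s6",(200,120,400,270),4)
```

```text
t 12.43 tcp [0.5676 0.1227 0.0811] yaw 90.0 gap 0.0583 F [ 0.9 -0.6 -0.6] q6 0.08
  turn [-0.  -0.4 -0. ]  shift(after turn) cm [-0.34  0.03  4.41]
```

View pics/s6.png

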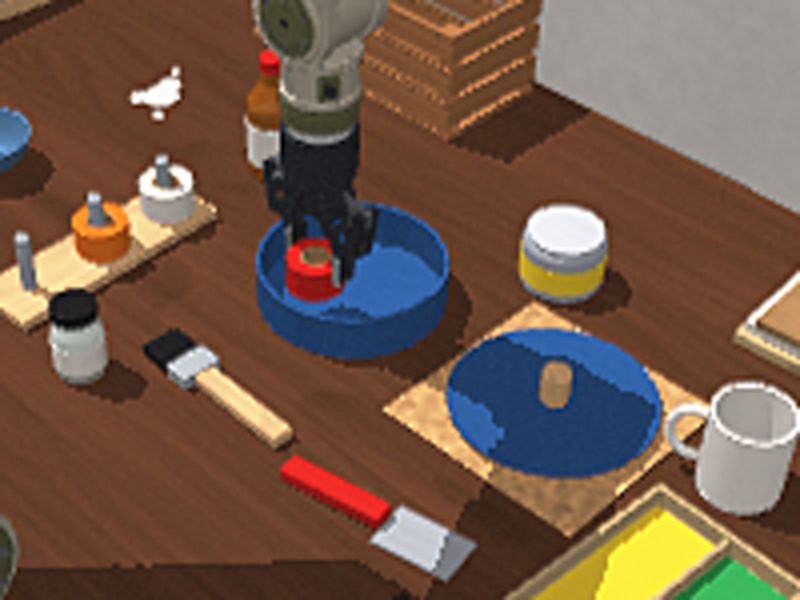

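play_rows(series="40 -0.4 0 0 0 0 0; 40 0 0 2.2 0 0 0; 40 0 0 1.5 0 0 0; 40 0 0 0.6 0 0 0; 40 0 0 0 0 0 0; 72 0 0 0 0 0 0; 85 0 0 0 0 0 0; 85 0 0 0 0 0 0; 85 0 0 -2 0 0 0; 85 0 0 -5 0 0 0; 100 0 0 -4 0 0 0; 100 0 0 0 0 0 0")

```text
clock: 13.98
tcp_pos: [0.5768, 0.1232, 0.1556]
orientation: [0.004, 0.0, 1.0, 0.0]
wrist_force: [-0.1, 0.1, -0.8]
finger_gap: 0.0854
```

Run:
```python
from h import *
go(0.472,0.354,0.15,90)
shot("side","s7",(200,120,400,270),4)
```

```text
t 13.97 tcp [0.5768 0.1232 0.1556] yaw 90.0 gap 0.0854 F [-0.1  0.1 -0.8] q6 0.07
  turn [ 0.   0.5 -0. ]  shift(after turn) cm [10.48 23.08  0.56]
```

View pics/s7.png

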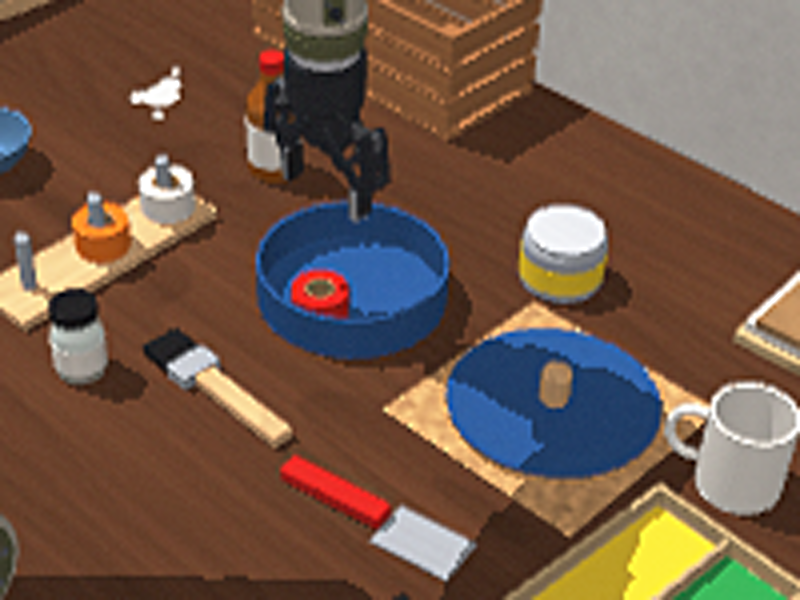

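Red lies flat in the tin. Orange next.

play_rows(series="100 1.8 3.9 0 0 0 0; 100 1.8 3.9 0 0 0 0; 100 1.8 3.9 0 0 0 0; 100 1.8 3.9 0 0 0 0; 100 1.8 3.9 0 0 0 0; 100 1.5 3.6 0 0 0 0; 100 0 0 0 0 0 0")

```text
clock: 14.9
tcp_pos: [0.4672, 0.3558, 0.1497]
orientation: [-0.001, -0.002, 1.0, -0.0]
wrist_force: [0.1, 0.2, -0.2]
finger_gap: 0.0854
```

Run:
```python
from h import *
go(0.472,0.354,0.044,90)
```

```text
t 14.9 tcp [0.4672 0.3558 0.1497] yaw 90.2 gap 0.0854 F [ 0.1  0.2 -0.2] q6 0.51
  turn [-0.  -0.1  0.2]  shift(after turn) cm [-0.48 -0.18 10.57]
```

play_rows(series="100 -0.3 -0.2 0 0 0 0; 100 0 0 3 0 0 0; 100 0 0 3 0 0 0; 100 0 0 2.5 0 0 0; 100 0 0 2.0 0 0 0; 100 0 0 0 0 0 0; 60 0 0 0 0 0 0; 40 0 0 0 0 0 0; 40 0 0 0 0 0 0; 40 0 0 0 0 0 0")

```text
clock: 16.15
tcp_pos: [0.4739, 0.3542, 0.0487]
orientation: [0.002, -0.0, 1.0, 0.003]
wrist_force: [-2.0, 5.2, 3.3]
finger_gap: 0.0587
```

Run:
```python
from h import *
go(0.472,0.354,0.14,90)
```

```text
t 16.15 tcp [0.4739 0.3542 0.0487] yaw 90.0 gap 0.0587 F [-2.   5.2  3.3] q6 0.5
  turn [0.3 0.2 0. ]  shift(after turn) cm [ 0.19 -0.02 -9.13]
```

play_rows(series="40 0 0 -1 0 0 0; 40 0 0 -2 0 0 0; 40 0 0 -3 0 0 0; 40 0 0 -3 0 0 0; 40 0 0 0 0 0 0")

```text
clock: 16.77
tcp_pos: [0.4742, 0.3529, 0.1396]
orientation: [0.003, 0.0, 1.0, 0.001]
wrist_force: [0.5, 0.1, -0.2]
finger_gap: 0.0586
```

Run:
```python
from h import *
go(0.641,0.1646,0.14,90)
go(0.641,0.1646,0.14,150)
shot("side","s8",(150,100,350,250),4)
```

```text
t 16.77 tcp [0.4742 0.3529 0.1396] yaw 90.0 gap 0.0586 F [ 0.5  0.1 -0.2] q6 0.5
  turn [ 0.2  0.3 -0. ]  shift(after turn) cm [-16.68 -18.83  -0.04]
t 16.77 tcp [0.4742 0.3529 0.1396] yaw 90.0 gap 0.0586 F [ 0.5  0.1 -0.2] q6 0.5
  turn [ -0.    0.4 -60. ]  shift(after turn) cm [  7.97 -23.86  -0.04]
```

View pics/s8.png

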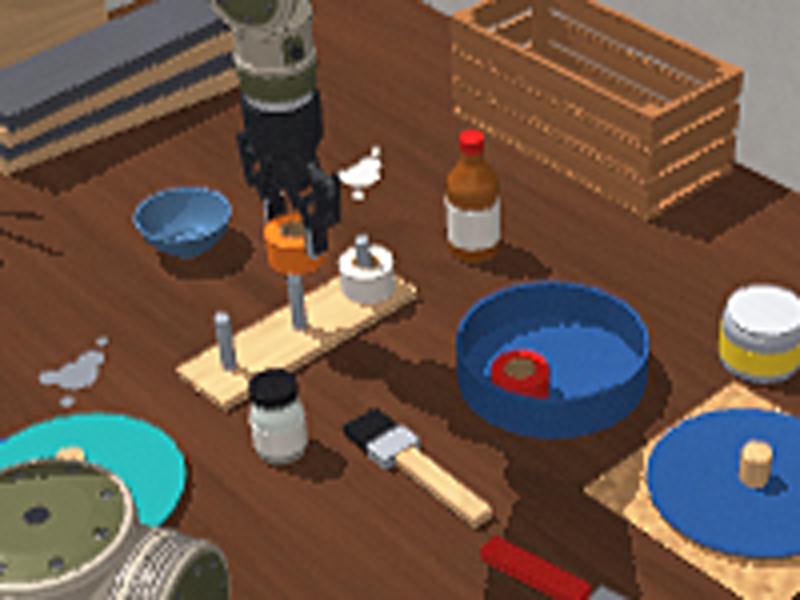

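play_rows(series="40 0 -2 -1 0 0 0; 40 -2.4 -2.6 0 0 0 0; 40 -2.9 -2.9 0 0 0 0; 40 -2.9 -2.9 0 0 0 0; 40 -2.9 -2.9 0 0 0 0; 40 -2.9 -2.9 0 0 0 0; 40 -2.5 -2.5 0 0 0 0; 40 0 0 0 0 0 -10; 40 0 0 0 0 0 -10; 40 0 0 0 0 0 -10; 40 0 0 0 0 0 -10; 40 0 0 0 0 0 -10")

```text
clock: 18.32
tcp_pos: [0.6361, 0.1634, 0.1452]
orientation: [-0.001, -0.425, 0.905, 0.0]
wrist_force: [0.4, 0.0, -0.9]
finger_gap: 0.0588
```

Run:
```python
from h import *
go(0.641,0.1646,0.039,150)
```

```text
t 18.32 tcp [0.6361 0.1634 0.1452] yaw 140.2 gap 0.0588 F [ 0.4  0.  -0.9] q6 -0.75
  turn [ 0.1 -0.1 -9.8]  shift(after turn) cm [-0.35 -0.37 10.62]
```

play_rows(series="40 0 0 0 0 0 -9.8; 40 -0.3 -0.3 3 0 0 0; 40 0 0 3 0 0 0; 40 0 0 2.2 0 0 0; 40 0 0 1.5 0 0 0; 40 0 0 0 0 0 0")

```text
clock: 19.08
tcp_pos: [0.6398, 0.1651, 0.0477]
orientation: [-0.002, -0.498, 0.867, 0.001]
wrist_force: [-0.1, 0.9, -0.6]
finger_gap: 0.0586
```

Run:
```python
from h import *
go(0.641,0.1646,0.039,150)
shot("side","s9",(200,120,400,270),4)
```

```text
t 19.07 tcp [0.6398 0.1651 0.0477] yaw 149.7 gap 0.0586 F [-0.1  0.9 -0.6] q6 -0.91
  turn [ 0.2 -0.1 -0.3]  shift(after turn) cm [-0.01 -0.13  0.87]
```

View pics/s9.png

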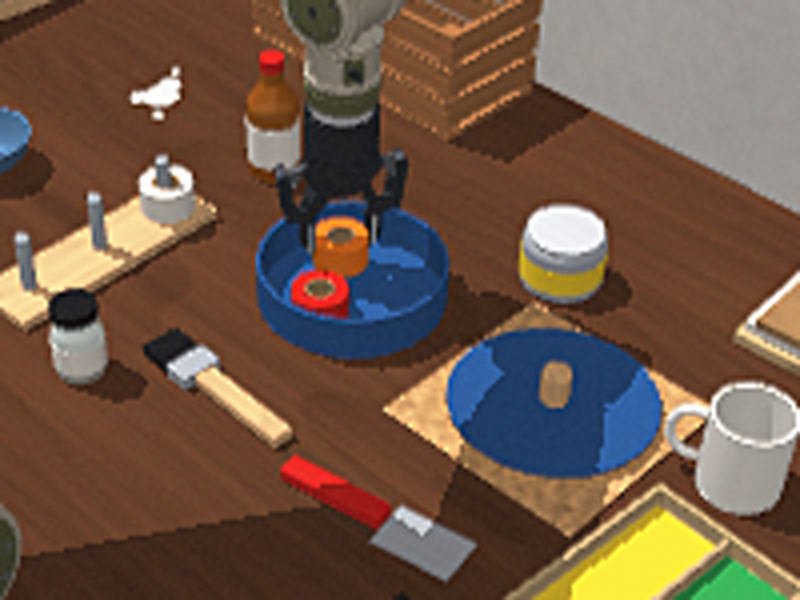

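play_rows(series="40 0 0 0.6 0 0 0; 40 0 0 0.3 0 0 0; 40 0 0 0 0 0 0; 72 0 0 0 0 0 0; 85 0 0 0 0 0 0; 85 0 0 0 0 0 0; 85 0 0 -2 0 0 0; 85 0 0 -4 0 0 0; 100 0 0 -4 0 0 10; 100 0 0 0 0 0 10; 100 0 0 0 0 0 10; 100 0 0 0 0 0 10")

```text
clock: 20.62
tcp_pos: [0.6413, 0.166, 0.1406]
orientation: [0.0, -0.169, 0.986, 0.0]
wrist_force: [0.6, -0.1, -0.0]
finger_gap: 0.0855
```

Run:
```python
from h import *
go(0.565,0.357,0.15,90)
go(0.565,0.357,0.15)
shot("side","s10",(200,120,400,270),4)
```

```text
t 20.62 tcp [0.6413 0.166  0.1406] yaw 109.4 gap 0.0855 F [ 0.6 -0.1 -0. ] q6 -0.21
  turn [ 0.   0.  19.4]  shift(after turn) cm [ 7.63 19.1  -0.94]
t 20.62 tcp [0.6413 0.166  0.1406] yaw 109.4 gap 0.0855 F [ 0.6 -0.1 -0. ] q6 -0.21
  turn [-0.  0.  0.]  shift(after turn) cm [ 0.84 20.55 -0.94]
```

View pics/s10.png

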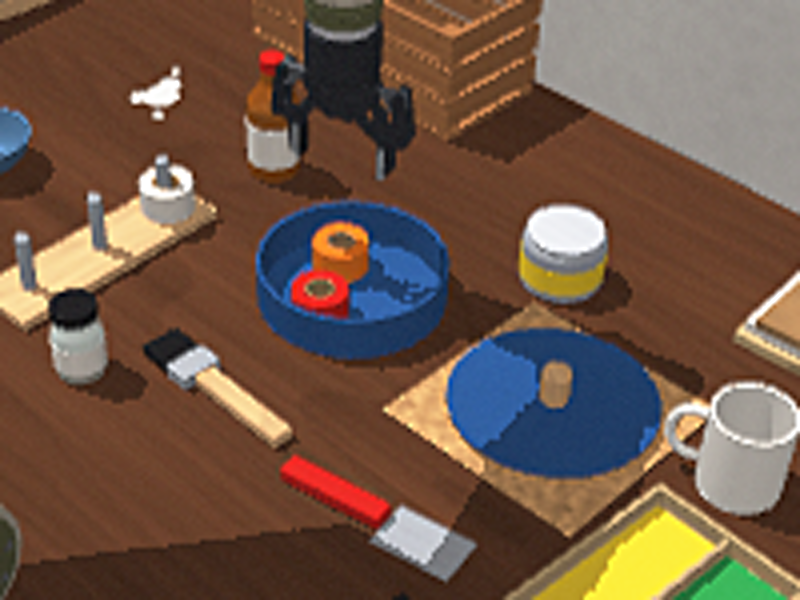

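play_rows(series="100 0 0 -1 0 0 9.7; 100 0 0 0 0 0 9.7; 100 1.2 3.2 0 0 0 0; 100 1.2 3.2 0 0 0 0; 100 1.2 3.2 0 0 0 0; 100 1.2 3.2 0 0 0 0; 100 1.2 3.2 0 0 0 0; 100 1.2 3.1 0 0 0 0; 100 0 0 0 0 0 0")

```text
clock: 21.8
tcp_pos: [0.5668, 0.3588, 0.1503]
orientation: [-0.0, -0.006, 1.0, 0.0]
wrist_force: [0.0, 0.3, 0.4]
finger_gap: 0.0855
```

Run:
```python
from h import *
go(0.565,0.357,0.044,90)
shot("top","t11",(150,120,300,270),4)
shot("side","s11",(200,120,400,270),4)
```

```text
t 21.8 tcp [0.5668 0.3588 0.1503] yaw 90.7 gap 0.0855 F [0.  0.3 0.4] q6 0.43
  turn [ 0.  -0.   0.7]  shift(after turn) cm [ 0.18 -0.18 10.63]
```

View pics/t11.png

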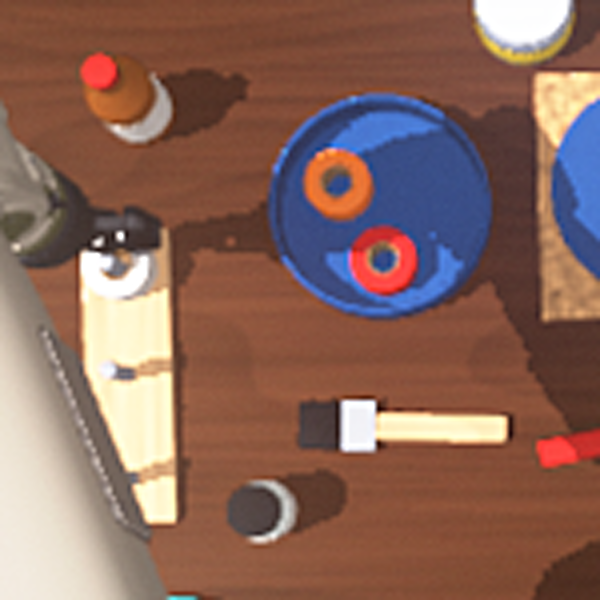

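play_rows(series="100 0.1 -0.2 0 0 0 0; 100 0 0 3 0 0 0; 100 0 0 3 0 0 0; 100 0 0 2.5 0 0 0; 100 0 0 2.0 0 0 0; 100 0 0 0 0 0 0; 60 0 0 0 0 0 0; 40 0 0 0 0 0 0; 40 0 0 0 0 0 0; 40 0 0 0 0 0 0")

```text
clock: 23.15
tcp_pos: [0.5682, 0.3583, 0.0487]
orientation: [0.002, -0.004, 1.0, 0.004]
wrist_force: [-3.8, 8.5, 4.7]
finger_gap: 0.0592
```

play_rows(series="40 0 0 -1 0 0 0; 40 0 0 -2 0 0 0; 40 0 0 -3 0 0 0; 40 0 0 -3.5 0 0 0; 40 0 0 0 0 0 0")

```text
clock: 23.78
tcp_pos: [0.5695, 0.3558, 0.1452]
orientation: [0.004, -0.003, 1.0, 0.002]
wrist_force: [0.8, 0.4, -0.9]
finger_gap: 0.0591
```

Run:
```python
from h import *
go(0.641,0.0814,0.15,90)
go(0.641,0.0814,0.15,30)
shot("side","s12",(200,100,400,250),4)
```

```text
t 23.77 tcp [0.5695 0.3558 0.1452] yaw 90.4 gap 0.0591 F [ 0.8  0.4 -0.9] q6 0.43
  turn [0.2 0.4 0.4]  shift(after turn) cm [ -7.15 -27.44  -0.48]
t 23.77 tcp [0.5695 0.3558 0.1452] yaw 90.4 gap 0.0591 F [ 0.8  0.4 -0.9] q6 0.43
  turn [ 0.4  0.3 60.4]  shift(after turn) cm [-27.33  -7.53  -0.48]
```

View pics/s12.png

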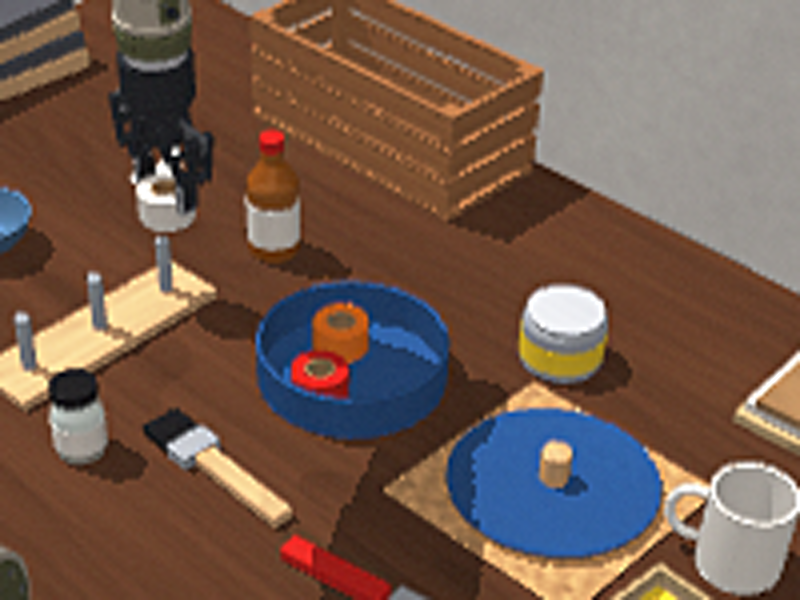

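play_rows(series="40 0 -3 0 0 0 0; 40 -0.9 -3.1 0 0 0 0; 40 -0.9 -3.1 0 0 0 0; 40 -0.9 -3.1 0 0 0 0; 40 -0.9 -3.1 0 0 0 0; 40 -0.9 -3.1 0 0 0 0; 40 -0.9 -3.1 0 0 0 0; 40 -0.9 -3.1 0 0 0 0; 40 -0.8 -2.7 0 0 0 0; 40 0 0 0 0 0 10; 40 0 0 0 0 0 10; 40 0 0 0 0 0 10")

```text
clock: 25.32
tcp_pos: [0.6391, 0.0804, 0.139]
orientation: [-0.001, 0.259, 0.966, -0.0]
wrist_force: [-0.7, -0.8, 0.6]
finger_gap: 0.0592
```

play_rows(series="40 0 0 0 0 0 10; 40 0 0 0 0 0 10; 40 0 0 0 0 0 10; 40 0 0 0 0 0 0")

```text
clock: 25.82
tcp_pos: [0.6391, 0.0808, 0.1393]
orientation: [-0.001, 0.497, 0.868, -0.0]
wrist_force: [-0.1, 0.3, -0.6]
finger_gap: 0.0592
```

Run:
```python
from h import *
A=lambda x,y,z:w("top",150+(x+.5)/4-.5,120+(y+.5)/4-.5,z)
print("or",A(338,183,.04),"red",A(383,260,.04),"tin",A(380,205,.05))
go(0.641,0.0814,0.039,30)
shot("side","s13",(200,100,400,250),4)
```

```text
or [0.63997822 0.1625948  0.04      ] red [0.56897758 0.12219765 0.04      ] tin [0.61724441 0.12362724 0.05      ]
t 25.82 tcp [0.6391 0.0808 0.1393] yaw 30.5 gap 0.0592 F [-0.1  0.3 -0.6] q6 1.04
  turn [-0.1 -0.   0.5]  shift(after turn) cm [-0.04  0.19 10.03]
```

View pics/s13.png

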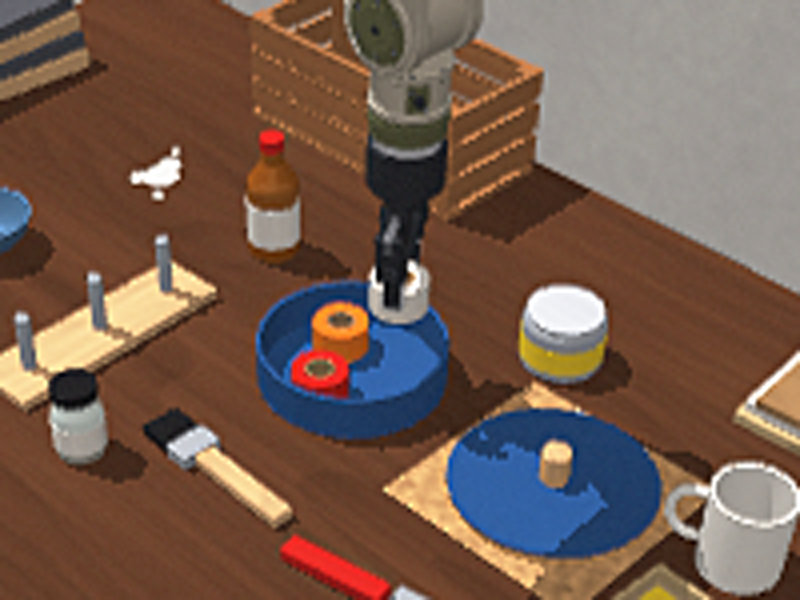

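Positions agree with the plan. Lowering white.

play_rows(series="40 0 0.2 3 0 0 0; 40 0 0 3 0 0 0; 40 0 0 2.5 0 0 0; 40 0 0 1.2 0 0 0; 40 0 0 0.3 0 0 0; 40 0 0 0 0 0 0; 72 0 0 0 0 0 0; 85 0 0 0 0 0 0; 85 0 0 0 0 0 0; 85 0 0 -2 0 0 0; 85 0 0 -4 0 0 0; 85 0 0 -4 0 0 0")

```text
clock: 27.38
tcp_pos: [0.6412, 0.082, 0.1412]
orientation: [-0.0, 0.497, 0.868, -0.0]
wrist_force: [1.2, -0.2, 0.7]
finger_gap: 0.0727
```

Run:
```python
from h import *
go(0.633,-0.133,0.15,90)
shot("side","s14",(200,120,400,270),4)
```

```text
t 27.38 tcp [0.6412 0.082  0.1412] yaw 30.4 gap 0.0727 F [ 1.2 -0.2  0.7] q6 1.04
  turn [ -0.   -0.  -59.6]  shift(after turn) cm [  0.82 -21.5   -0.88]
```

View pics/s14.png

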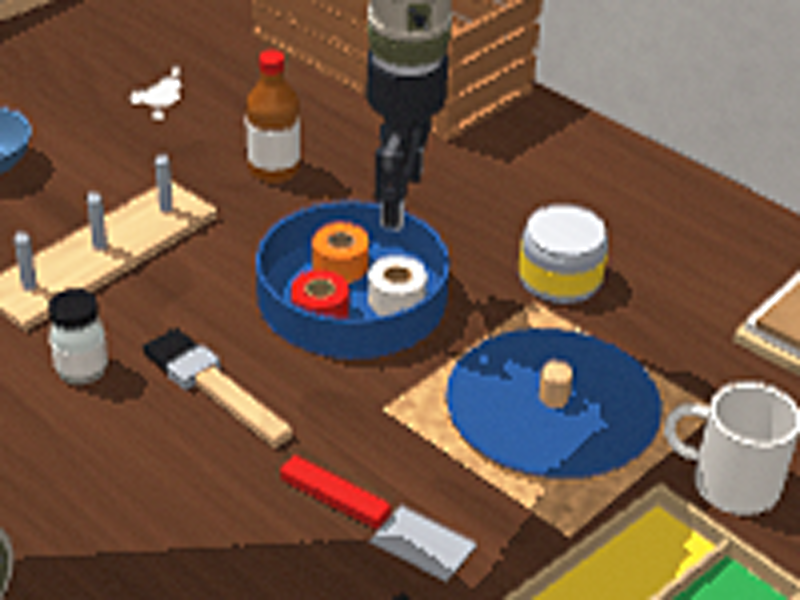

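All three rolls lie flat. Fetching the lid.

play_rows(series="70 0 0 0 0 0 -10; 70 0 0 0 0 0 -10; 70 0 0 0 0 0 -10; 70 0 0 0 0 0 -10; 70 0 0 0 0 0 -10; 70 0 0 0 0 0 -9.6; 70 0.2 -4.4 0 0 0 0; 70 0.2 -4.4 0 0 0 0; 70 0.2 -4.4 0 0 0 0; 70 0.2 -4.4 0 0 0 0; 70 0.1 -3.9 0 0 0 0; 70 0 0 0 0 0 0")

```text
clock: 28.92
tcp_pos: [0.6324, -0.136, 0.1403]
orientation: [0.0, 0.002, 1.0, -0.0]
wrist_force: [0.2, 0.7, 0.7]
finger_gap: 0.06
```

Run:
```python
from h import *
go(0.633,-0.133,0.044,90)
shot("side","s15",(250,120,400,240),5)
shot("top","t15",(230,120,380,240),5)
```

```text
t 28.93 tcp [ 0.6324 -0.136   0.1403] yaw 89.7 gap 0.06 F [0.2 0.7 0.7] q6 -0.33
  turn [-0.   0.  -0.3]  shift(after turn) cm [-0.06  0.3   9.63]
```

View pics/s15.png

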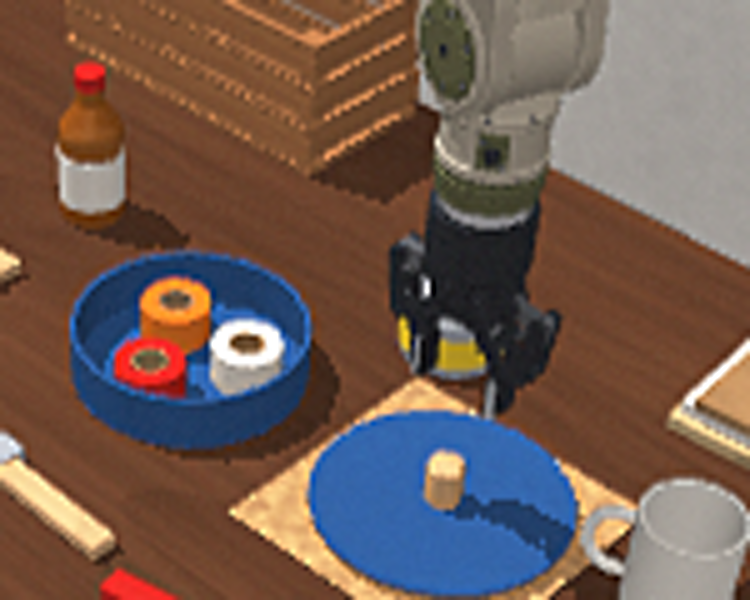

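View pics/t15.png

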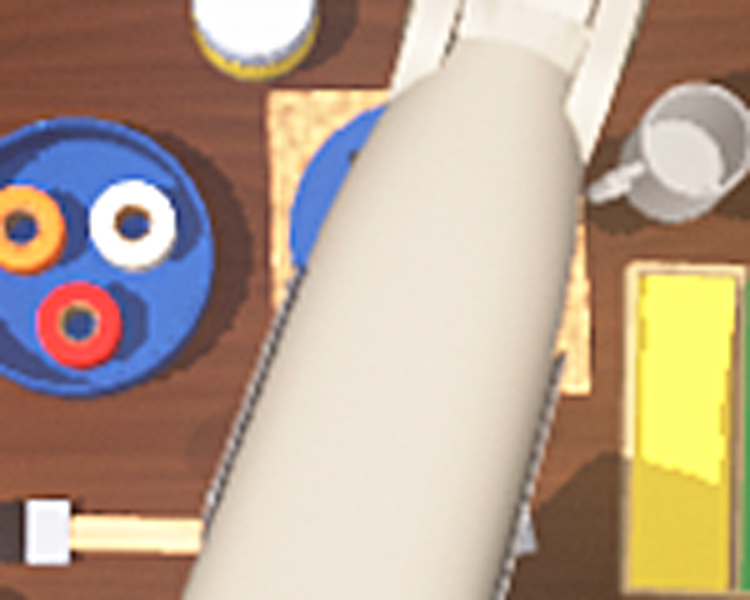

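Run:
```python
from h import *
print(w("side",250+446.5/5-.5,120+462.5/5-.5,.052), "orig",w("side",180+430.5/4-.5,130+184.5/4-.5,.09))
```

```text
[ 0.63518811 -0.13144734  0.052     ] orig [0.61835084 0.13094239 0.09      ]
```

play_rows(series="70 0 0.3 0 0 0 0; 70 0 0 3 0 0 0; 70 0 0 3 0 0 0; 70 0 0 2.2 0 0 0; 70 0 0 1.3 0 0 0; 70 0 0 0 0 0 0; 40 0 0 0 0 0 0; 20 0 0 0 0 0 0; 0 0 0 0 0 0 0; 0 0 0 0 0 0 0; 0 0 0 0 0 0 0", newtons=80)

```text
clock: 30.4
tcp_pos: [0.6336, -0.1307, 0.0473]
orientation: [0.002, 0.0, 1.0, -0.001]
wrist_force: [-0.7, -1.2, 6.1]
finger_gap: 0.0278
```

Run:
```python
from h import *
go(0.617,0.124,0.13,90)
```

```text
t 30.4 tcp [ 0.6336 -0.1307  0.0473] yaw 89.9 gap 0.0278 F [-0.7 -1.2  6.1] q6 -0.33
  turn [-0.1  0.2 -0.1]  shift(after turn) cm [ 1.66 25.47 -8.27]
```

play_rows(series="0 0 0 -1 0 0 0; 0 0 0 -2 0 0 0; 0 0 0 -3 0 0 0; 0 0 0 -2 0 0 0; 0 0 2.4 -1 0 0 0; 0 0.2 2.9 0 0 0 0; 0 0.2 2.9 0 0 0 0; 0 0.2 2.9 0 0 0 0; 0 0.2 2.9 0 0 0 0; 0 0.2 2.9 0 0 0 0; 0 0.2 2.9 0 0 0 0; 0 0.2 2.9 0 0 0 0")

```text
clock: 31.9
tcp_pos: [0.6172, 0.0992, 0.1347]
orientation: [-0.001, -0.0, 1.0, 0.0]
wrist_force: [0.7, -0.1, -3.4]
finger_gap: 0.0276
```

Run:
```python
from h import *
go(0.6165,0.124,0.10,90)
```

```text
t 31.9 tcp [0.6172 0.0992 0.1347] yaw 90.0 gap 0.0276 F [ 0.7 -0.1 -3.4] q6 0.03
  turn [ 0.  -0.1  0. ]  shift(after turn) cm [0.07 2.48 3.47]
```

play_rows(series="0 0 1.3 0 0 0 0; 0 0 1.2 0 0 0 0; 0 0 0 1.5 0 0 0; 0 0 0 1.0 0 0 0; 0 0 0 0 0 0 0")

```text
clock: 32.52
tcp_pos: [0.6174, 0.121, 0.1083]
orientation: [-0.002, 0.001, 1.0, -0.0]
wrist_force: [-0.4, -0.1, -3.3]
finger_gap: 0.028
```

Run:
```python
from h import *
go(0.6165,0.124,0.085,90)
shot("side","s16",(230,130,350,230),6)
shot("top","t16",(190,120,310,220),6)
```

```text
t 32.52 tcp [0.6174 0.121  0.1083] yaw 89.9 gap 0.028 F [-0.4 -0.1 -3.3] q6 0.07
  turn [-0.  -0.2 -0.1]  shift(after turn) cm [0.09 0.3  2.33]
```

View pics/s16.png

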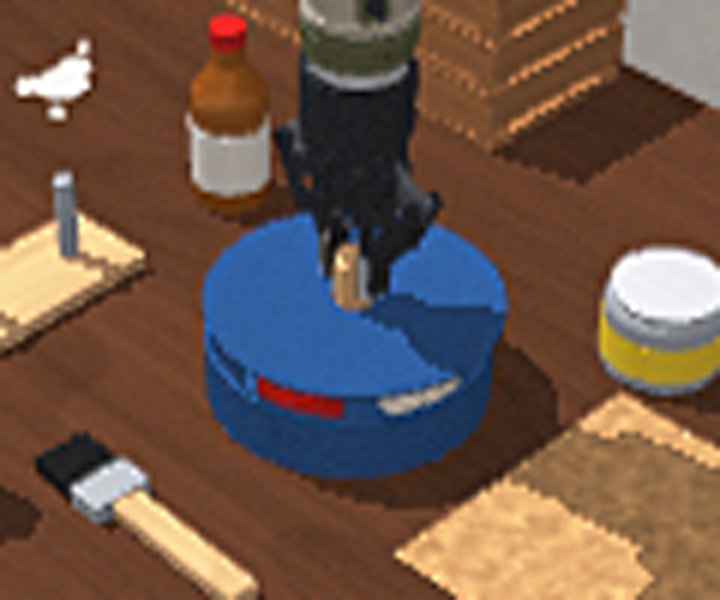

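View pics/t16.png

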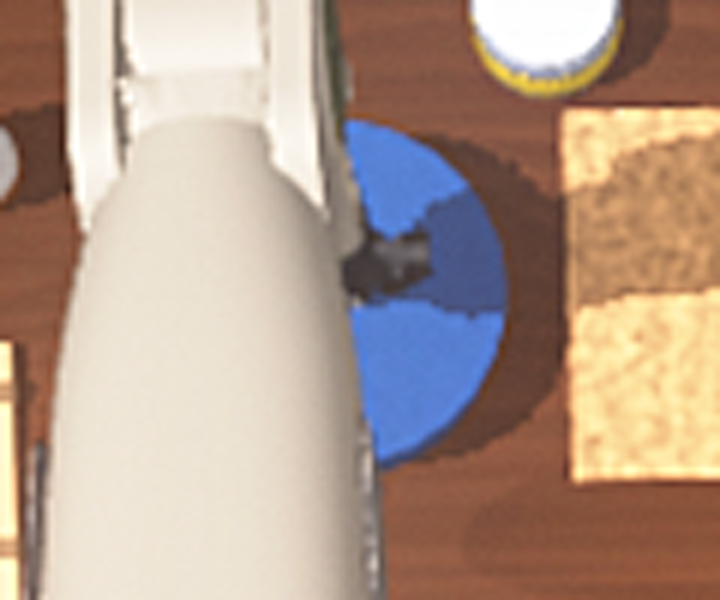

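play_rows(series="0 0.1 0.35 0 0 0 0; 0 0 0 0 0 0 0; 0 0 0 1.0 0 0 0; 0 0 0 0.6 0 0 0; 0 0 0 0.5 0 0 0; 0 0 0 0 0 0 0; 0 0 0 0 0 0 0")

```text
clock: 33.5
tcp_pos: [0.6177, 0.1255, 0.0894]
orientation: [0.0, 0.0, 1.0, 0.0]
wrist_force: [0.1, 1.0, -3.6]
finger_gap: 0.0276
```

Run:
```python
from h import *
go(0.6165,0.124,0.085,90)
shot("side","s17",(230,130,350,230),6)
```

```text
t 33.5 tcp [0.6177 0.1255 0.0894] yaw 90.0 gap 0.0276 F [ 0.1  1.  -3.6] q6 0.07
  turn [ 0.  0. -0.]  shift(after turn) cm [ 0.12 -0.15  0.44]
```

View pics/s17.png

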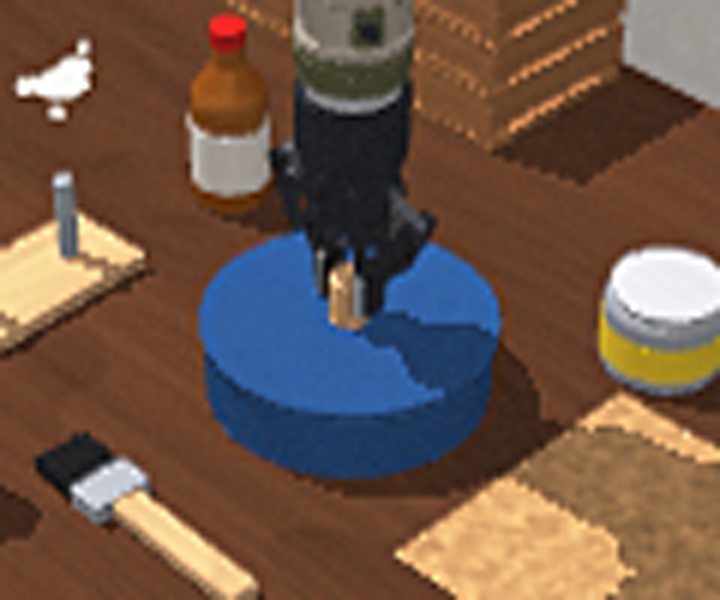

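The plug is already inside the rim with no contact force. Seating the lid and releasing.

play_rows(series="0 0 0 0.3 0 0 0; 0 0 0 0.1 0 0 0; 0 0 0 0 0 0 0; 15 0 0 0 0 0 0; 40 0 0 0 0 0 0; 75 0 0 0 0 0 0; 75 0 0 0 0 0 0; 75 0 0 -2 0 0 0; 75 0 0 -4 0 0 0; 75 0 0 -4 0 0 0; 60 0 0 0 0 0 0")

```text
clock: 34.92
tcp_pos: [0.62, 0.1257, 0.1897]
orientation: [0.004, 0.0, 1.0, 0.0]
wrist_force: [0.2, -0.9, -0.1]
finger_gap: 0.0514
```

Run:
```python
from h import *
shot("side","s18",(200,120,400,270),4)
shot("top","t18",(190,120,360,250),4)
go(0.42,0.095,0.19,0)
```

```text
t 35.02 tcp [0.6178 0.1255 0.1857] yaw 90.0 gap 0.0518 F [-0.6  0.   0.5] q6 0.07
  turn [ 0.1  0.  90. ]  shift(after turn) cm [ -3.05 -19.78  -0.43]
```

View pics/s18.png

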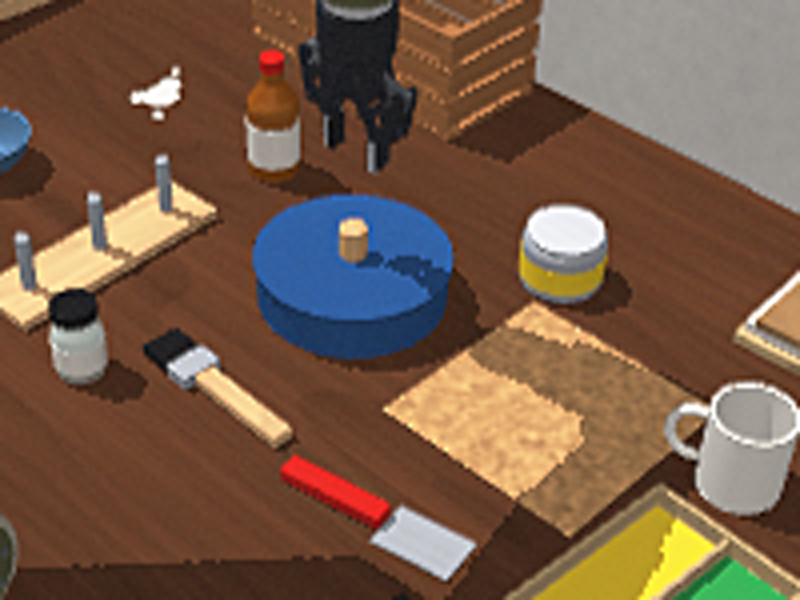

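View pics/t18.png

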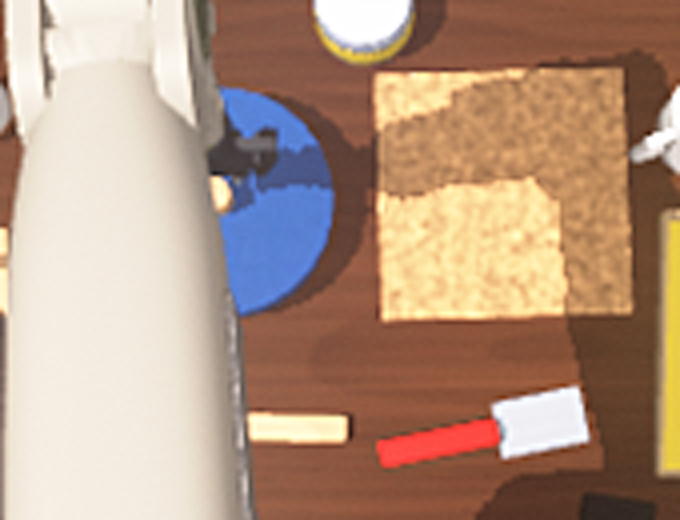

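The lid is closed and flat, and the brush and knife look unmoved. Turning the jaws for the brush.

play_rows(series="60 5 0 0 0 0 0; 60 5 0 0 0 0 0; 60 5 0 0 0 0 0; 60 4.5 -1.8 0 0 0 0; 60 0 0 0 0 0 10.4; 60 0 0 0 0 0 10.4; 60 0 0 0 0 0 10.4; 60 0 0 0 0 0 10.4; 60 0 0 0 0 0 10.4; 60 0 0 0 0 0 10.4; 60 0 0 0 0 0 10.4; 60 0 0 0 0 0 10.4")

```text
clock: 36.52
tcp_pos: [0.4214, 0.1076, 0.1838]
orientation: [-0.001, 0.666, 0.746, -0.001]
wrist_force: [-0.6, 0.5, 0.3]
finger_gap: 0.0511
```

Run:
```python
from h import *
go(0.4202,0.1075,0.06,-2)
shot("side","s19",(200,120,400,270),4)
shot("top","t19",(190,150,360,270),4)
```

```text
t 36.52 tcp [0.4214 0.1076 0.1838] yaw 6.4 gap 0.0511 F [-0.6  0.5  0.3] q6 1.52
  turn [-0.2 -0.   8.4]  shift(after turn) cm [-1.000e-02 -1.200e-01  1.238e+01]
```

View pics/s19.png

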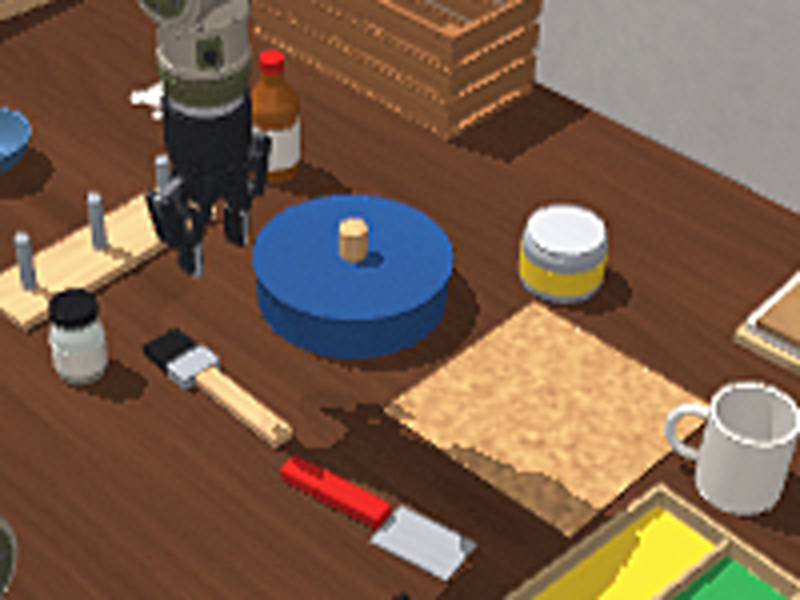

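View pics/t19.png

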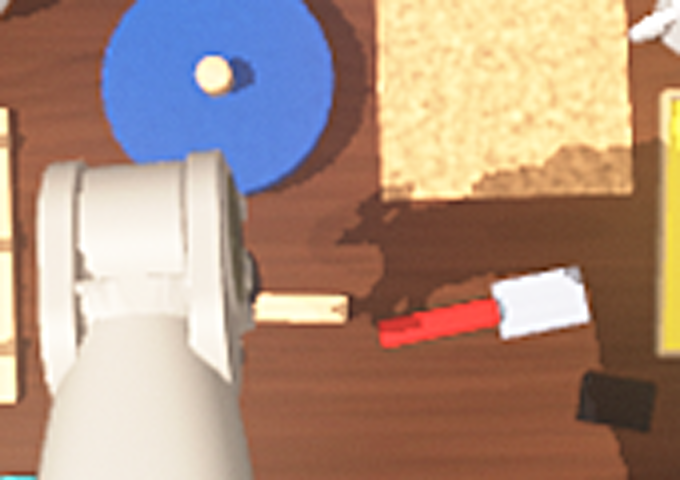

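play_rows(series="60 0 -0.1 0 0 0 8.4; 60 0 0 4 0 0 0; 60 0 0 4 0 0 0; 60 0 0 3.5 0 0 0; 60 0 0 2.5 0 0 0; 60 0 0 1.5 0 0 0; 60 0 0 0 0 0 0; 60 0 0 0 0 0 0", newtons=60)

```text
clock: 37.62
tcp_pos: [0.4215, 0.1076, 0.0305]
orientation: [-0.0, 0.717, 0.698, -0.0]
wrist_force: [-0.4, -0.1, -0.2]
finger_gap: 0.0514
```

Run:
```python
from h import *
go(0.4202,0.1075,0.023,-2)
shot("side","s20",(200,140,320,240),6)
```

```text
t 37.62 tcp [0.4215 0.1076 0.0305] yaw -1.5 gap 0.0514 F [-0.4 -0.1 -0.2] q6 1.66
  turn [-0.  -0.   0.5]  shift(after turn) cm [-0.01 -0.13  0.75]
```

View pics/s20.png

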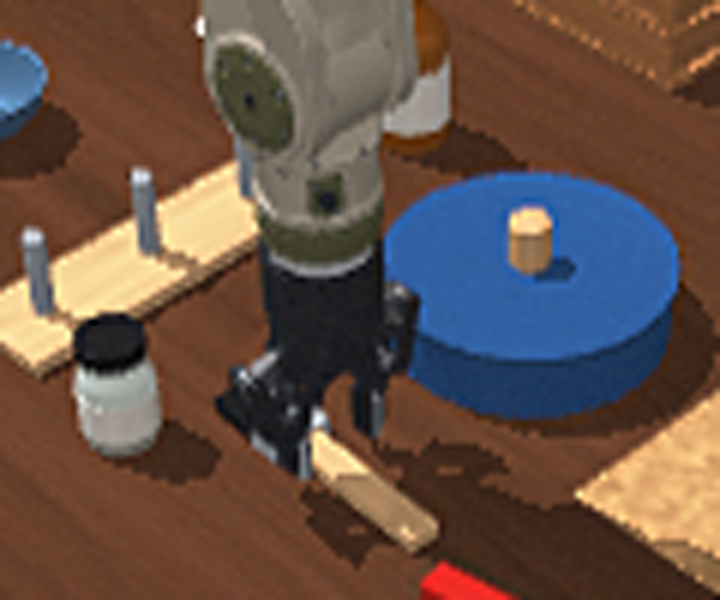

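play_rows(series="60 0 -0.1 0.6 0 0 0; 60 0 0 0 0 0 0; 45 0 0 0 0 0 0; 30 0 0 0 0 0 0; 10 0 0 0 0 0 0; 0 0 0 0 0 0 0; 0 0 0 0 0 0 0; 0 0 0 0 0 0 0; 0 0 0 -1 0 0 0; 0 0 0 -3 0 0 0; 0 0 0 -4 0 0 0; 0 0 0 0 0 0 0")

```text
clock: 39.17
tcp_pos: [0.4232, 0.1078, 0.1075]
orientation: [0.002, 0.717, 0.697, 0.003]
wrist_force: [-0.3, -0.8, -0.8]
finger_gap: 0.0219
```

Run:
```python
from h import *
go(0.486,-0.313,0.11,87)
go(0.486,-0.313,0.11)
shot("side","s21",(200,140,320,240),6)
```

```text
t 39.17 tcp [0.4232 0.1078 0.1075] yaw -1.6 gap 0.0219 F [-0.3 -0.8 -0.8] q6 1.66
  turn [  0.3   0.3 -88.6]  shift(after turn) cm [ -8.47 -41.69  -0.25]
t 39.17 tcp [0.4232 0.1078 0.1075] yaw -1.6 gap 0.0219 F [-0.3 -0.8 -0.8] q6 1.66
  turn [ 0.4 -0.   0. ]  shift(after turn) cm [-41.88   7.47  -0.25]
```

View pics/s21.png

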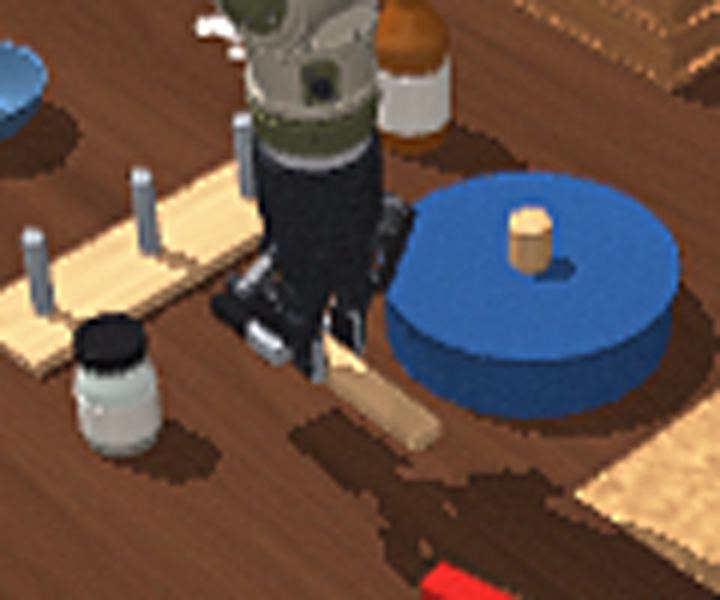

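play_rows(series="0 -4 0 0 0 0 0; 0 -4 0 0 0 0 0; 0 -4 0 0 0 0 0; 0 -4 0 0 0 0 0; 0 0 0 0 0 0 -10; 0 0 0 0 0 0 -10; 0 0 0 0 0 0 -10; 0 0 0 0 0 0 -10; 0 0 0 0 0 0 -10; 0 0 0 0 0 0 -10; 0 0 0 0 0 0 -10; 0 0 0 0 0 0 -10")

```text
clock: 40.72
tcp_pos: [0.415, -0.0521, 0.1031]
orientation: [-0.001, 0.098, 0.995, 0.0]
wrist_force: [-0.1, -0.1, -1.2]
finger_gap: 0.0224
```

Run:
```python
from h import *
go(0.486,-0.313,0.11,87)
```

```text
t 40.73 tcp [ 0.415  -0.0521  0.1031] yaw 78.7 gap 0.0224 F [-0.1 -0.1 -1.2] q6 -0.12
  turn [ 0.  -0.1 -8.3]  shift(after turn) cm [ -8.45 -25.69  -0.69]
```

play_rows(series="0 0 0 0 0 0 -8.3; 0 -1 -3.2 -0.1 0 0 0; 0 -1.1 -3.3 -0.1 0 0 0; 0 -1.1 -3.2 -0.1 0 0 0; 0 -1.1 -3.3 -0.1 0 0 0; 0 -1.1 -3.2 -0.1 0 0 0; 0 -1.1 -3.3 0 0 0 0; 0 -1.0 -3.2 0 0 0 0; 0 -1.0 -3.0 0 0 0 0; 0 0 0 0 0 0 0; 0 0 0 0 0 0 0")

```text
clock: 42.1
tcp_pos: [0.4849, -0.3128, 0.1079]
orientation: [-0.001, 0.029, 1.0, 0.001]
wrist_force: [0.1, 0.7, -1.7]
finger_gap: 0.0222
```

Run:
```python
from h import *
go(0.486,-0.313,0.03,87)
shot("side","s22",(280,160,440,300),5)
shot("top","t22",(320,140,440,260),5)
```

```text
t 42.1 tcp [ 0.4849 -0.3128  0.1079] yaw 86.7 gap 0.0222 F [ 0.1  0.7 -1.7] q6 -0.65
  turn [ 0.1 -0.1 -0.3]  shift(after turn) cm [-0.11 -0.01  7.79]
```

View pics/s22.png

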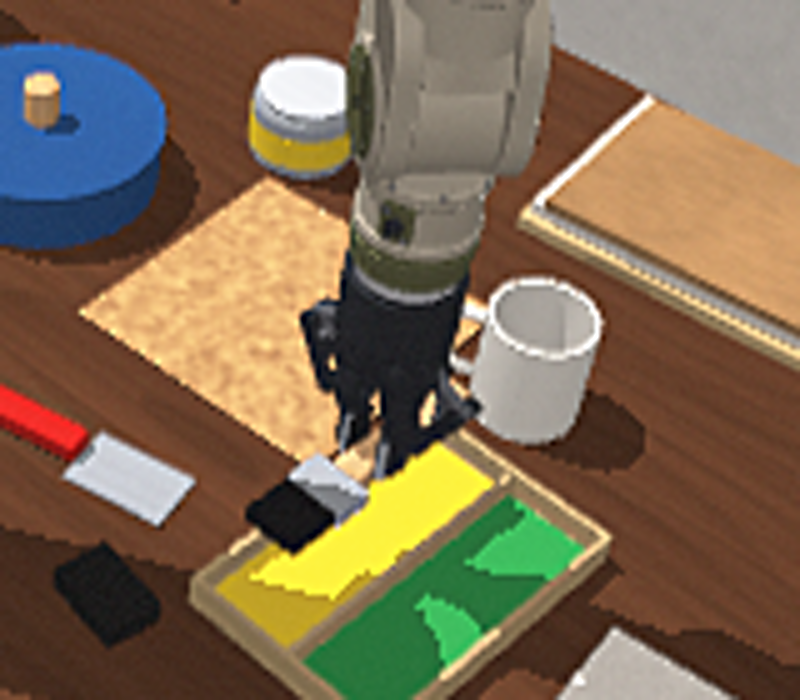

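View pics/t22.png

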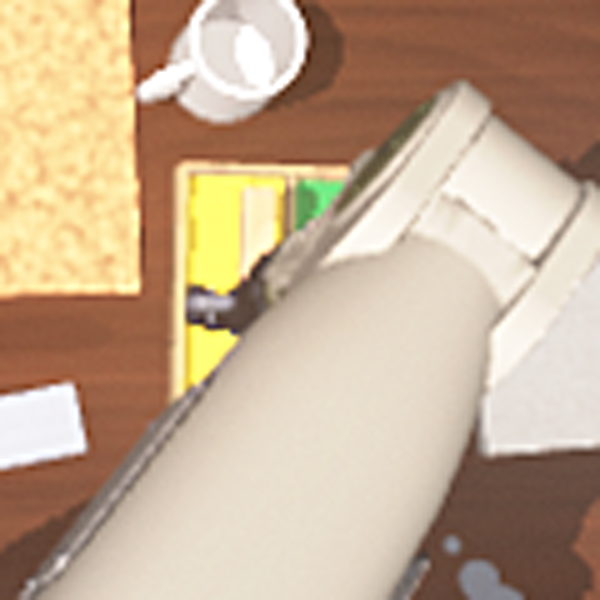

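play_rows(series="0 -0.1 0 3 0 0 0; 0 0 0 2.5 0 0 0; 0 0 0 1.5 0 0 0; 0 0 0 0.5 0 0 0; 0 0 0 0 0 0 0; 0 0 0 0 0 0 0")

```text
clock: 42.95
tcp_pos: [0.4875, -0.3144, 0.0352]
orientation: [0.001, 0.029, 1.0, -0.0]
wrist_force: [0.1, -0.0, -1.3]
finger_gap: 0.0221
```

Run:
```python
from h import *
go(0.486,-0.313,0.028,87)
shot("side","s23",(290,180,430,300),5)
```

```text
t 42.95 tcp [ 0.4875 -0.3144  0.0352] yaw 86.7 gap 0.0221 F [ 0.1 -0.  -1.3] q6 -0.65
  turn [-0.1  0.1 -0.3]  shift(after turn) cm [0.16 0.13 0.72]
```

View pics/s23.png

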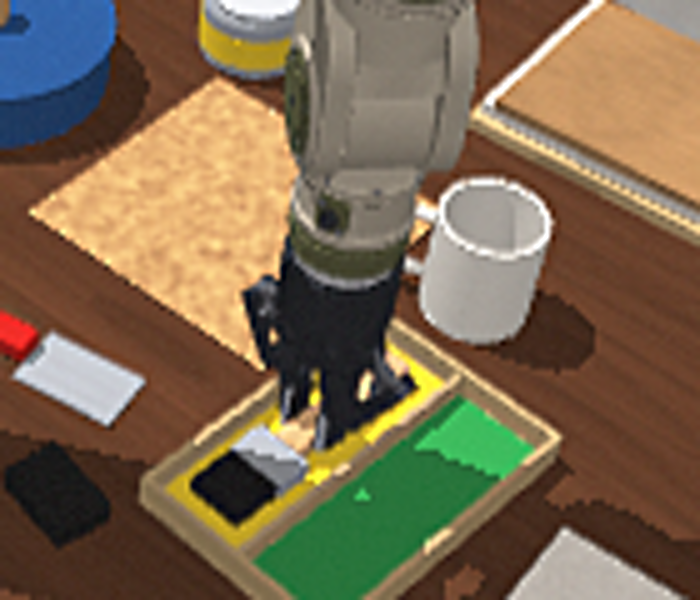

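play_rows(series="0 0 0.1 0.4 0 0 0; 0 0 0 0.2 0 0 0; 0 0 0 0 0 0 0; 30 0 0 0 0 0 0; 38 0 0 0 0 0 0; 38 0 0 0 0 0 0; 38 0 0 -2 0 0 0; 38 0 0 -4 0 0 0; 38 0 0 -4 0 0 0; 60 0 0 0 0 0 0")

```text
clock: 44.25
tcp_pos: [0.4889, -0.3146, 0.1318]
orientation: [0.003, 0.029, 1.0, -0.002]
wrist_force: [0.1, -0.1, -0.8]
finger_gap: 0.0493
```

Run:
```python
from h import *
go(0.405,-0.078,0.14,10)
shot("side","s24",(290,180,430,300),5)
```

```text
t 44.25 tcp [ 0.4889 -0.3146  0.1318] yaw 86.7 gap 0.0493 F [ 0.1 -0.1 -0.8] q6 -0.65
  turn [ 0.   0.4 76.7]  shift(after turn) cm [24.76 -4.16 -0.82]
```

View pics/s24.png

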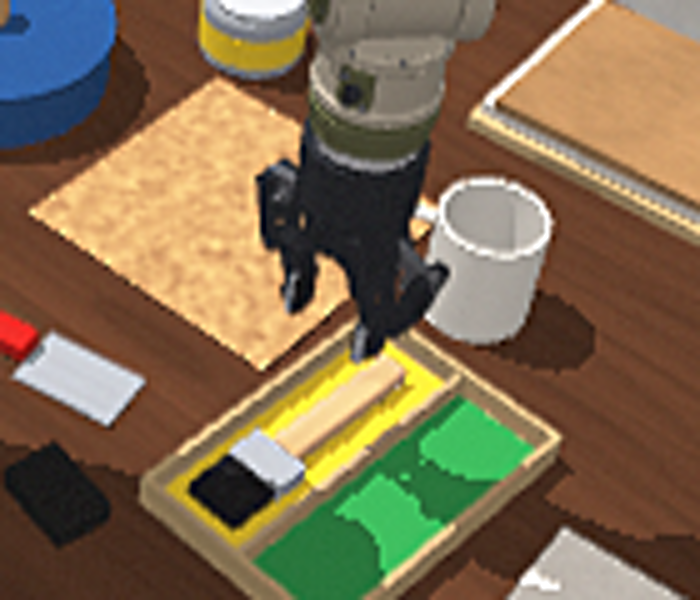

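The brush lies flat in the yellow compartment. Now the knife; I'll move over it and re-measure.

Run:
```python
from h import *
go(0.4092,-0.1052,0.15)
shot("top","t25",(260,180,360,260),6)
```

```text
t 44.3 tcp [ 0.4879 -0.3137  0.1298] yaw 86.7 gap 0.051 F [ 0.6 -0.1 -0.1] q6 -0.65
  turn [-0.1  0.2  0. ]  shift(after turn) cm [ 9.07 20.36 -2.02]
```

View pics/t25.png

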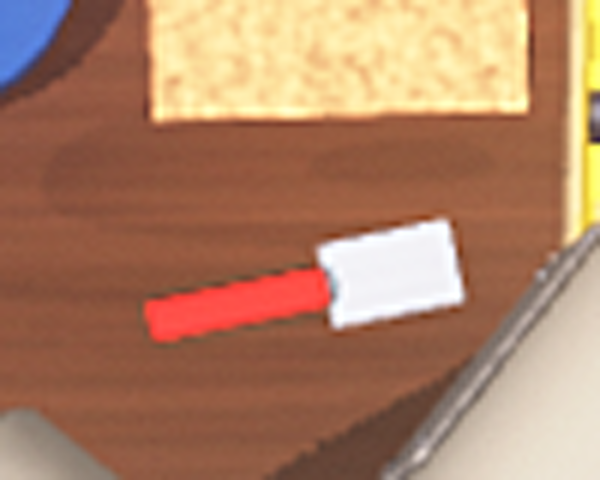

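play_rows(series="60 0 0 -2 0 0 0; 60 1.8 4.1 0 0 0 0; 60 1.8 4.1 0 0 0 0; 60 1.8 4.1 0 0 0 0; 60 1.8 4.1 0 0 0 0; 60 1.8 3.9 0 0 0 0; 60 0 0 0 0 0 10.4; 60 0 0 0 0 0 10.4; 60 0 0 0 0 0 10.4; 60 0 0 0 0 0 10.4; 60 0 0 0 0 0 10.4; 60 0 0 0 0 0 10.4")

```text
clock: 45.85
tcp_pos: [0.4078, -0.1045, 0.1467]
orientation: [-0.002, 0.545, 0.838, -0.0]
wrist_force: [0.4, 0.0, 0.6]
finger_gap: 0.0509
```

Run:
```python
from h import *
go(0.4092,-0.1052,0.06,11.4)
```

```text
t 45.85 tcp [ 0.4078 -0.1045  0.1467] yaw 23.9 gap 0.0509 F [0.4 0.  0.6] q6 0.71
  turn [-0.1 -0.1 12.5]  shift(after turn) cm [-0.09  0.12  8.67]
```

play_rows(series="60 0 0 0 0 0 10; 60 0 0 0 0 0 2.5; 60 -0.1 0.1 3 0 0 0; 60 0 0 3 0 0 0; 60 0 0 2.5 0 0 0; 60 0 0 2 0 0 0; 60 0 0 1 0 0 0; 60 0 0 0 0 0 0; 60 0 0 0 0 0 0")

```text
clock: 46.98
tcp_pos: [0.4104, -0.106, 0.0336]
orientation: [0.0, 0.631, 0.776, 0.0]
wrist_force: [0.4, 0.4, -0.3]
finger_gap: 0.0516
```

Run:
```python
from h import *
go(0.4092,-0.1052,0.025,11.4)
shot("side","s26",(250,180,370,280),6)
```

```text
t 46.98 tcp [ 0.4104 -0.106   0.0336] yaw 11.8 gap 0.0516 F [ 0.4  0.4 -0.3] q6 0.92
  turn [0.  0.  0.4]  shift(after turn) cm [ 0.1  -0.1   0.86]
```

View pics/s26.png

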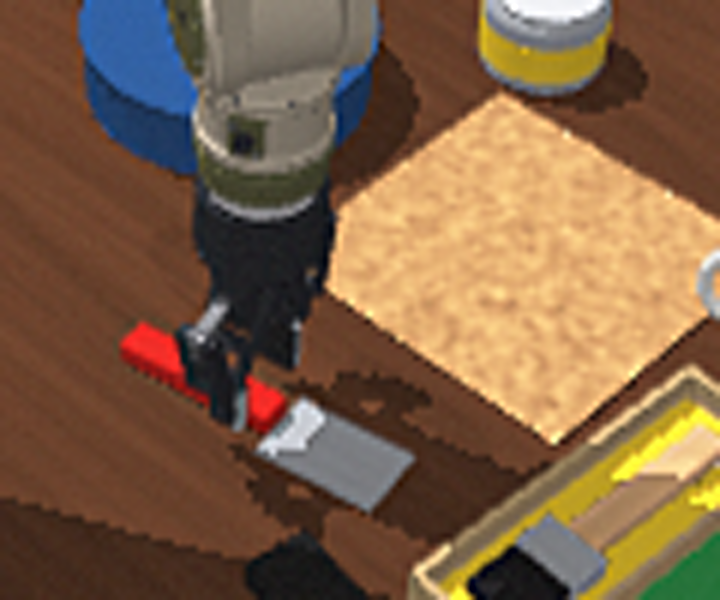

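play_rows(series="60 0 -0.1 0.8 0 0 0; 60 0 0 0 0 0 0; 45 0 0 0 0 0 0; 30 0 0 0 0 0 0; 10 0 0 0 0 0 0; 0 0 0 0 0 0 0; 0 0 0 0 0 0 0; 0 0 0 0 0 0 0; 0 0 0 -1 0 0 0; 0 0 0 -3 0 0 0; 0 0 0 -4 0 0 0; 0 0 0 0 0 0 0")

```text
clock: 48.52
tcp_pos: [0.4114, -0.107, 0.1083]
orientation: [0.003, 0.631, 0.776, 0.001]
wrist_force: [0.1, -0.5, -2.1]
finger_gap: 0.0221
```

Run:
```python
from h import *
go(0.482,-0.392,0.11,87)
shot("side","s27",(250,180,370,280),6)
```

```text
t 48.52 tcp [ 0.4114 -0.107   0.1083] yaw 11.8 gap 0.0221 F [ 0.1 -0.5 -2.1] q6 0.92
  turn [  0.1   0.4 -75.2]  shift(after turn) cm [ -8.54 -28.09  -0.17]
```

View pics/s27.png

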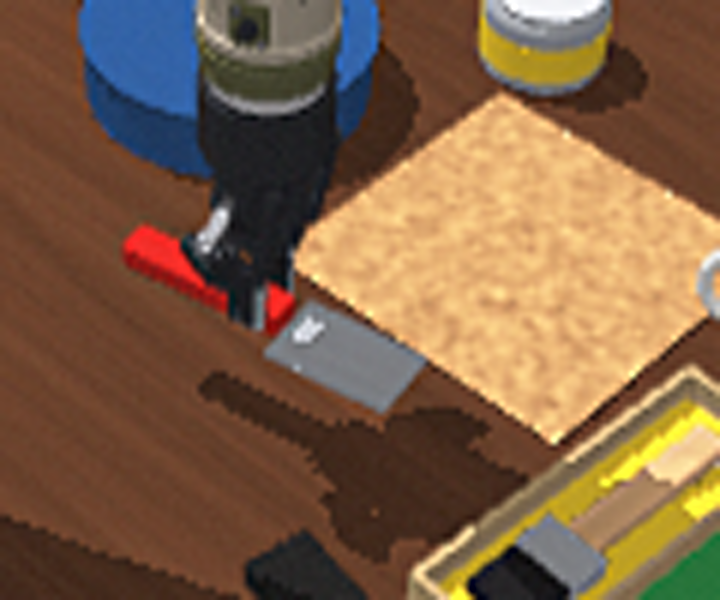

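play_rows(series="0 0 0 0 0 0 -10; 0 0 0 0 0 0 -10; 0 0 0 0 0 0 -10; 0 0 0 0 0 0 -10; 0 0 0 0 0 0 -10; 0 0 0 0 0 0 -10; 0 0 0 0 0 0 -10; 0 0 0 0 0 0 -5; 0 -1 -3.2 0 0 0 0; 0 -1 -3.2 0 0 0 0; 0 -1 -3.2 0 0 0 0; 0 -1 -3.2 0 0 0 0")

```text
clock: 50.08
tcp_pos: [0.4411, -0.2364, 0.1037]
orientation: [-0.001, 0.028, 1.0, 0.001]
wrist_force: [0.4, -0.1, -1.6]
finger_gap: 0.0223
```

Run:
```python
from h import *
go(0.484,-0.392,0.11,87)
```

```text
t 50.08 tcp [ 0.4411 -0.2364  0.1037] yaw 86.8 gap 0.0223 F [ 0.4 -0.1 -1.6] q6 -0.6
  turn [ 0.1 -0.1 -0.2]  shift(after turn) cm [ -5.1  -15.31  -0.63]
```

play_rows(series="0 -1 -3.1 -0.3 0 0 0; 0 -1 -3.1 -0.3 0 0 0; 0 -1 -3.1 0 0 0 0; 0 -1 -3.1 0 0 0 0; 0 -0.9 -2.7 0 0 0 0; 0 0 0 0 0 0 0; 0 0 0 0 0 0 0")

```text
clock: 50.95
tcp_pos: [0.4813, -0.3884, 0.1096]
orientation: [-0.001, 0.028, 1.0, 0.001]
wrist_force: [0.3, 0.3, -1.0]
finger_gap: 0.022
```

Run:
```python
from h import *
go(0.484,-0.392,0.035,87)
shot("side","s28",(290,180,430,300),5)
```

```text
t 50.95 tcp [ 0.4813 -0.3884  0.1096] yaw 86.8 gap 0.022 F [ 0.3  0.3 -1. ] q6 -0.75
  turn [ 0.2 -0.1 -0.2]  shift(after turn) cm [-0.29 -0.34  7.46]
```

View pics/s28.png

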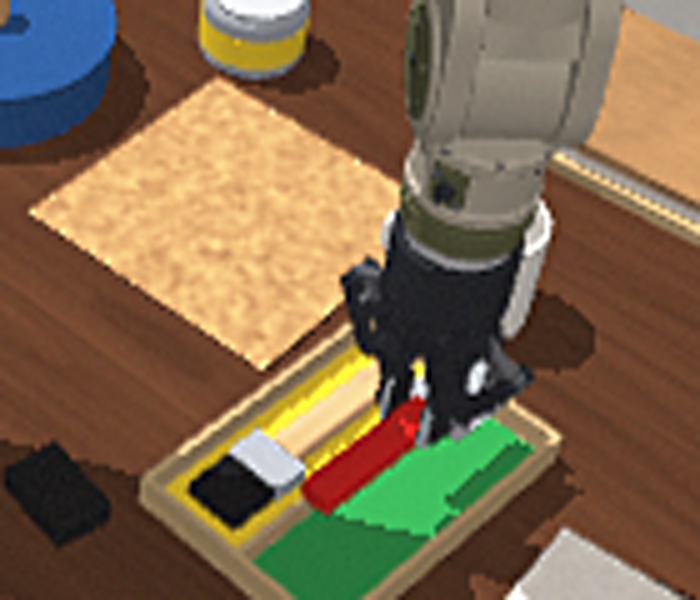

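play_rows(series="0 -0.1 -0.3 0 0 0 0; 0 0 0 3 0 0 0; 0 0 0 2.5 0 0 0; 0 0 0 1.4 0 0 0; 0 0 0 0.4 0 0 0; 0 0 0 0 0 0 0; 0 0 0 0 0 0 0")

```text
clock: 51.88
tcp_pos: [0.4836, -0.3932, 0.0393]
orientation: [0.001, 0.028, 1.0, -0.001]
wrist_force: [-0.4, -0.4, -1.4]
finger_gap: 0.0223
```

Run:
```python
from h import *
go(0.484,-0.392,0.029,87)
shot("side","s29",(290,180,430,300),5)
```

```text
t 51.88 tcp [ 0.4836 -0.3932  0.0393] yaw 86.8 gap 0.0223 F [-0.4 -0.4 -1.4] q6 -0.75
  turn [-0.1  0.1 -0.2]  shift(after turn) cm [-0.03  0.12  1.03]
```

View pics/s29.png

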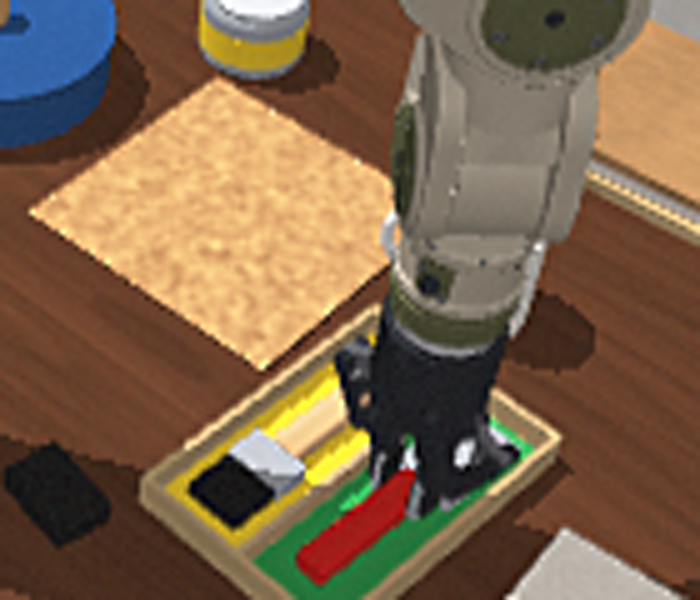

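play_rows(series="0 0 0.1 0.6 0 0 0; 0 0 0 0.3 0 0 0; 0 0 0 0 0 0 0; 30 0 0 0 0 0 0; 38 0 0 0 0 0 0; 38 0 0 0 0 0 0; 38 0 0 -2 0 0 0; 38 0 0 -5 0 0 0; 38 0 0 -5 0 0 0; 38 5 4 -2 0 0 0; 38 5 4 0 0 0 0; 38 0 0 0 0 0 0")

```text
clock: 53.42
tcp_pos: [0.3873, -0.3046, 0.1663]
orientation: [-0.003, 0.028, 1.0, 0.003]
wrist_force: [0.5, -1.0, 0.3]
finger_gap: 0.0319
```

play_rows(series="38 0 5 0 0 0 0; 38 0 5 0 0 0 0; 38 0 5 0 0 0 0; 38 0 5 0 0 0 0; 38 0 5 0 0 0 0; 38 0 5 0 0 0 0; 38 0 5 0 0 0 0; 38 0 5 0 0 0 0; 38 0 5 0 0 0 0; 38 0 0 0 0 0 0")

```text
clock: 54.68
tcp_pos: [0.4183, 0.1422, 0.1681]
orientation: [0.001, 0.025, 1.0, 0.0]
wrist_force: [-0.2, 0.1, 0.1]
finger_gap: 0.0321
```

Run:
```python
from h import *
go(0.484,-0.392,0.029,87)
shot("side","s30",(240,120,430,290),4)
shot("top","t30",(190,130,420,270),3)
```

```text
t 54.67 tcp [0.4183 0.1422 0.1681] yaw 87.1 gap 0.0321 F [-0.2  0.1  0.1] q6 0.2
  turn [0.  0.1 0.1]  shift(after turn) cm [ -9.35 -53.    13.91]
```

View pics/s30.png

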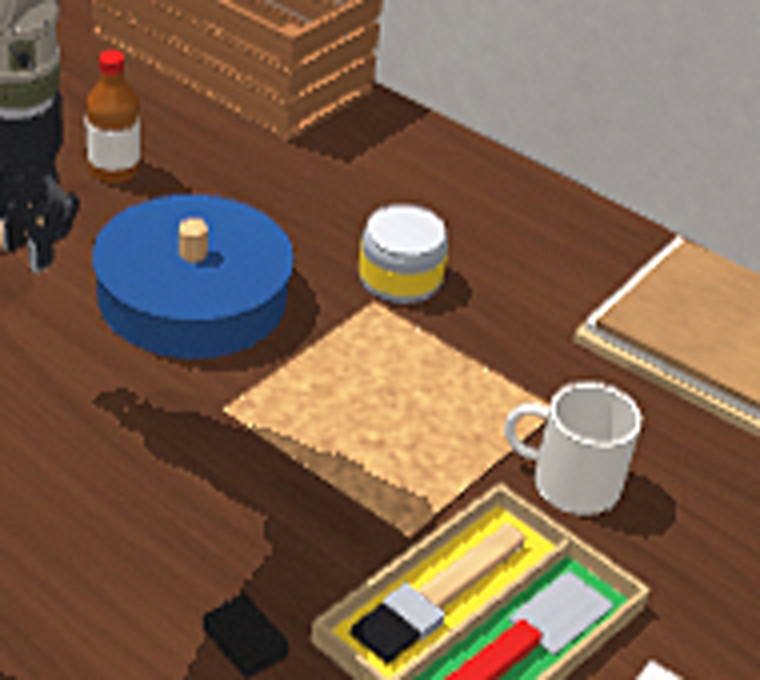

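View pics/t30.png

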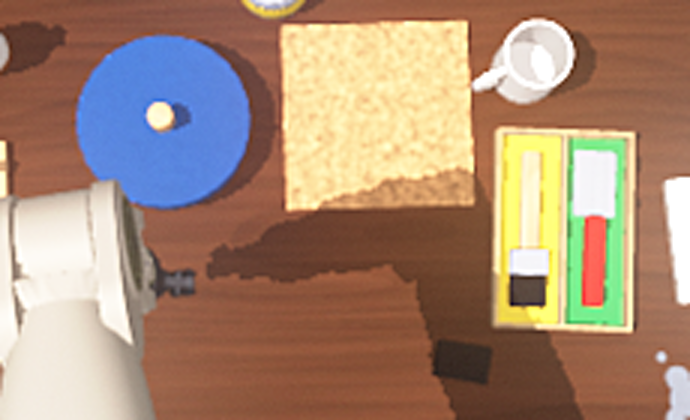

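Run:
```python
from h import *
im=np.load("pics/t30.npy")
A=lambda x,y,z:w("top",190+(x+.5)/3-.5,130+(y+.5)/3-.5,z)
print("lid ctr",A(163,121.5,.055)[:2],"knob",A(160,116,.09)[:2])
ty=np.radians(87); ex=np.array([np.sin(ty),-np.cos(ty)]); ey=np.array([np.cos(ty),np.sin(ty)])
c=np.array([A(*p,.026)[:2] for p in[(495,126),(636,132),(634,330),(492,327)]]).mean(0); print("tray",c)
for n,j,o,sl in(("brush",A(528.5,249,.015)[:2],-15,39.5),("knife",A(594,215,.012)[:2],-15,-39.5)):
    d=j-(c+ey*sl); print(n,"junction in slot",(d@ex*1e3).round(1),(d@ey*1e3).round(1))
```

```text
lid ctr [0.61887084 0.12534201] knob [0.6185084  0.12517855]
tray [ 0.48732915 -0.35301352]
brush junction in slot -25.9 -39460.1
knife junction in slot 18.7 39460.9
```

```bash
python3 -c "
from workcell import workorder
print(workorder.hand_in())"
```

```text
the job is handed in; nothing more can be done
None
```

The job is done and handed in at about 55 s of the 200 s; the hand-in gives no verdict, so I don't know how it was judged.

**What I did**
- I set the lid flat on the cork mat.
- I moved the red, orange and white rolls off the spindles into the tin. They lay flat side by side.
- I put the lid back on the tin.
- I laid the brush in the yellow compartment and the knife in the green one.
- The gripper stayed over the bench, clear of everything, while I handed in.

**Last checks from the camera images**
- **Lid:** it looks level and closed, about 2–3 mm from the tin's centre (the limit is 10 mm). Its height was only judged by eye against the starting view.
- **Brush:** its origin is about 11 mm along and under 1 mm across from the yellow slot's centre.
- **Knife:** its origin is about 4 mm along and under 1 mm across from the green slot's centre.
- **Script error:** my last script had a unit error in the across values. I corrected those two numbers by hand and did not rerun it.
- **Other things on the bench:** those in view (mug, paint can, bottle, rubber block) looked unmoved. I did not check the ink jar, bowl and paper block again at the end.

I saw no grip slip and no knocked tool.

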